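# Pack and close the snowshoe spares case

## Task

Take the rust-red worn cleat out of the open wooden spares case and put it in the grey scrap tray, and pack all the aluminium hinge blocks and dark steel heel cleats on the bench side by side into the case, each flat on its floor with the ear up. Then lower the amber cover over the case's two steel pins and press both of its ends down until it has driven the two rubber bushes home and sits flush on the rim all round. Do not push the bushes down before the cover is over the pins, and leave the funnel in its holder, the punch and the wing nuts where they are.

Things in the scene. Friction and masses are not known exactly. Their poses are not given: they have to be found in the camera images.
- case: Open wooden spares case fixed to the bench, outside 84 (x) x 232 (y) x 44 high. Inside 68 (x) x 172 (y), floor 5 above the underside, side walls 8 thick, solid end blocks 30 thick. Parts go in with their 62 mm length across it (along its x); a full set of 3 hinge blocks and 2 cleats takes 160 of the 172 mm. Origin: centre of the underside.
- rim (a point): Centre of the case's mouth, level with its rim, 44 above the bench. A steel pin 10 in diameter stands on each end block of the case, at x = 0 and y = -101 and +101 in the case's frame, with a tapered tip 28 above the rim.
- bush_a (a joint): Push depth in m of the rubber bush (22 diameter) round the pin at the case's y = -101. At 0 its top is 6 mm above the rim, at 0.006 level with it (home; end stop 0.007). Stiff: about 6 N moves it and it stays where left; the cover's weight alone does not move it, so the cover first rests 6 mm above the rim.
- bush_b (a joint): The same for the bush round the pin at y = +101.
- cover: Amber polycarbonate cover plate 84 (x) x 232 (y) x 6 thick, 250 g, with two 13 mm through holes at y = -101 and +101, x = 0. A black grip rib stands in the middle of its top: 12 thick (x), 44 long (y), from 6 to 30 above the underside. White press spots at y = -68 and +68. Origin: centre of the underside, z up. Fits either way round; starts flat on the bench.
- hinge_1: cast aluminium snowshoe hinge block: pale metal, 100 g; base 62 long (x) x 36 wide (y) x 14 high, flat underside, with an upright ear in the middle of its top, 12 thick along x, 20 wide along y, 20 high (ear top 34 above the underside), to be gripped across its 12 mm thickness. Origin: centre of the underside, z up. Same after a half turn. May be absent.
- hinge_2: cast aluminium snowshoe hinge block: pale metal, 100 g; base 62 long (x) x 36 wide (y) x 14 high, flat underside, with an upright ear in the middle of its top, 12 thick along x, 20 wide along y, 20 high (ear top 34 above the underside), to be gripped across its 12 mm thickness. Origin: centre of the underside, z up. Same after a half turn. May be absent.
- hinge_3: cast aluminium snowshoe hinge block: pale metal, 100 g; base 62 long (x) x 36 wide (y) x 14 high, flat underside, with an upright ear in the middle of its top, 12 thick along x, 20 wide along y, 20 high (ear top 34 above the underside), to be gripped across its 12 mm thickness. Origin: centre of the underside, z up. Same after a half turn. May be absent.
- cleat_1: steel heel cleat: dark metal with two thin red stripes, 150 g; base 62 long (x) x 26 wide (y) x 14 high, flat underside, with an upright ear in the middle of its top, 12 thick along x, 20 wide along y, 20 high (ear top 34 above the underside), to be gripped across its 12 mm thickness. Origin: centre of the underside, z up. Same after a half turn. May be absent.
- cleat_2: steel heel cleat: dark metal with two thin red stripes, 150 g; base 62 long (x) x 26 wide (y) x 14 high, flat underside, with an upright ear in the middle of its top, 12 thick along x, 20 wide along y, 20 high (ear top 34 above the underside), to be gripped across its 12 mm thickness. Origin: centre of the underside, z up. Same after a half turn. May be absent.
- worn_cleat: Worn cleat, rust-red all over, same shape and sizes as a heel cleat (base 62 x 26 x 14, ear 12 x 20 on top up to 34). It starts in the case, flat on the floor, lying across it, ear up. Origin: centre of the underside, z up.
- scrap_tray: Grey open scrap tray fixed to the bench, 100 x 100 x 30 high, walls 4 thick, floor 4 thick. Origin: centre of the underside.
- funnel: Bystander: tin funnel in a wooden holder, 100 x 100, 170 high. Origin: centre of the underside.
- punch: Bystander: steel punch lying on the bench, 140 long (y), 12 thick. Origin: its middle, underside.
- wing_nut_1: Bystander: zinc wing nut, about 44 across the wings, 16 high. Origin: centre of the underside.
- wing_nut_2: Bystander: zinc wing nut, about 44 across the wings, 16 high. Origin: centre of the underside.
Mind the look-alikes: they are no part of the job. Leave any green look-alike of the cleat_2 alone.

How it is judged:
On the way, in this order (a step that is already met when the one before it is completed fails the run):
1. the worn cleat is in the scrap tray and every hinge block and heel cleat lies flat on the floor of the case, ear up (x of hinge_1 in the frame of case between -0.025 and 0.025 m and y of hinge_1 in the frame of case between -0.08 and 0.08 m and z of hinge_1 in the frame of case between 0.002 and 0.008 m and angle between each of hinge_1, hinge_2, hinge_3, cleat_1, cleat_2's own z axis and vertical below 0.1 rad and x of hinge_2 in the frame of case between -0.025 and 0.025 m and y of hinge_2 in the frame of case between -0.08 and 0.08 m and z of hinge_2 in the frame of case between 0.002 and 0.008 m and x of hinge_3 in the frame of case between -0.025 and 0.025 m and y of hinge_3 in the frame of case between -0.08 and 0.08 m and z of hinge_3 in the frame of case between 0.002 and 0.008 m and x of cleat_1 in the frame of case between -0.025 and 0.025 m and y of cleat_1 in the frame of case between -0.08 and 0.08 m and z of cleat_1 in the frame of case between 0.002 and 0.008 m and x of cleat_2 in the frame of case between -0.025 and 0.025 m and y of cleat_2 in the frame of case between -0.08 and 0.08 m and z of cleat_2 in the frame of case between 0.002 and 0.008 m and x of worn_cleat in the frame of scrap_tray between -0.046 and 0.046 m and y of worn_cleat in the frame of scrap_tray between -0.046 and 0.046 m and z of worn_cleat in the frame of scrap_tray between 0 and 0.035 m), for 0.2 s.
2. the cover is lowered over both pins, onto the bushes (horizontal distance between cover and case below 0.006 m and angle between the y axis of cover and the y axis of case, either way round below 0.06 rad and angle between cover's own z axis and vertical below 0.06 rad and z of cover in the frame of case between 0.042 and 0.054 m), for 0.05 s.
3. the cover is pressed home: both bushes down and the cover flush on the rim (horizontal distance between cover and case below 0.006 m and angle between the y axis of cover and the y axis of case, either way round below 0.06 rad and angle between cover's own z axis and vertical below 0.06 rad and z of cover in the frame of case between 0.042 and 0.046 m and angle between cover's own z axis and vertical below 0.015 rad and value of joint each of bush_a, bush_b above 0.0045 m), for 0.2 s.
At the end, for the whole second after the job is handed in: Worn cleat in the scrap tray; every other part present in the case, within 3 mm of its floor, tilted under 0.1 rad, ear up; cover over both pins, within 2 mm of the rim, tilted under 0.015 rad, both bushes down at least 4.5 mm, at rest (all of step 1 and all of step 3 and linear speed of cover below 0.02 m/s); the robot touches nothing.
It fails at once if a bush is pushed down (over 3 mm) before the cover is over the pins (value of joint any of bush_a, bush_b above 0.003 m and not (horizontal distance between cover and case below 0.012 m and z of cover in the frame of case below 0.06 m)).
It fails at once if the funnel, the punch or a wing nut is moved more than 25 mm (distance of any of funnel, punch, wing_nut_1, wing_nut_2 from where it was at the start of the episode above 0.025 m).
Of hinge_1, hinge_2, hinge_3, cleat_1, cleat_2 only 3 to 5 are there at a start; the rules pass over those that are not, and their reading is None.
At some moment in a run one of hinge_1, hinge_2, hinge_3, cleat_1, cleat_2 may be knocked a few centimetres aside while the robot is not near it.
It also fails if it takes over 208 s, if anything falls off the work surface, if the arm or the gripper's body presses on something with over 40 N, if the wrist force passes 120 N, or if a joint passes its speed limit or range.

## Robot

A 7-joint arm with a two-finger parallel gripper is mounted at the origin on the work surface. World frame = base frame: x ahead of the robot, y to its left, z up, the work surface at z = 0. Lengths are in m, angles in rad, forces in N, time in s.
With the tool pointing down it reaches from about 0.35 to 0.9 m from the base axis. Payload 7.2 kg.
Tool frame: the origin (TCP) lies on the centre line of the jaws, within the pads' length; the fingertips stand 25 mm ahead of it and the grasp point (between the pads) lies 6 mm ahead of it; z points along the fingers, y is the line along which they close (so a half turn about z gives the same grasp; the last joint's range is limited). The gripper opens to 85 mm and grips with 20 to 120 N. Pads are 22 mm wide; open, the fingers measure 114 mm over their backs; the gripper's body (76 mm by 85 mm) begins 54 mm behind the grasp point. The pads swing forward as they close: fully open they stand 13 mm farther back than shut.
Start: joints at [-1.235, 0.411, -0.013, 1.596, 0.006, 1.134, -0.082], TCP at [0.246, 0.575, 0.256] pointing down, gripper open.
Joint ranges: [-2.95, 2.95], [-0.29, 1.99], [-1.47, 1.44], [0.14, 2.54], [-1.03, 4.17], [0.13, 1.85], [-2.86, 2.86]. Speed limits (rad/s): [2.39, 2.39, 3.01, 3.01, 3.14, 3.14, 3.14].

## Interface

Orientations are given as a unit quaternion [x, y, z, w].
In Python, from workcell import readout, viewer, r gives the robot as it stands.
- The arm moves only by the tool carry_out, never from a script. Its argument "deltas" is a list of rows, each a list of 3 entries, a list of its own where there are three numbers: the closure, from -1 (fully open) to 1 (shut), then the shift along the tool's x, y, z as a fraction of full scale, then the turn, a rotation vector about the tool's x, y, z as a fraction of full scale. A call has 1 to 5 rows; each row shifts and turns the commanded pose from where the row before left it, along the tool's axes as they then stand; what a row does not reach is not made up. Full scale, the value 1, is 0.02 m for a shift and 0.12 rad for a turn. A row lasts 1/12 s, in which the tool goes at most 41.7 mm and 7.16 degrees, less where a joint would pass 70% of its speed; a pose out of reach is approached as far as the arm can. A call with a number of a shift or a turn outside -1 to 1 is refused whole. A call with a gripper value outside its range is refused whole. The fingers move at their own pace and stop on an object; the grip force is fixed at half the most. Time passes only in rows, so rows that do not move let the fingers close. It gives the time, the measured TCP pose, the force, the opening and the grip force at its end, in the units of the state.
- readout.sense(): the state, without advancing time (a new reading comes with each control period).
- viewer.read_camera(name): name is "scene" or "side" or "wrist"; returns a dict with "color" (400x640x3 uint8, blue, green, red), "K" (3x3 intrinsics, pixels), "xyz" and "orientation" of the camera in the world; the wrist camera has in their place "tool_from_camera" (4x4, takes a point from camera to tool coordinates, whose origin is the TCP and whose axes are the flange's). Camera axes: x right, y down, z forward; pixel columns grow to the right and rows downward; lengths in m; the calibration is good to about 2 mm. A picture is of the moment at which its call begins: read the wrist's pose just before it. There is no depth.
- r.finish_job(): hands the job in; it is judged then, once.
The state is a dict: "clock": time; "joint_pos": joint angles; "joint_vel": joint speeds; "joint_efforts": joint torques, N m; "tcp_pos": TCP position; "ee_rot": TCP orientation; "force": force on the tool from outside, world axes, zero at the start; "ft_torque": the same for the moment, N m; "finger_gap": finger opening in m; "finger_force": force on a finger pad.
Only numpy, scipy, OpenCV 4.12 (cv2) and the standard library are available. Lean on these libraries where they do the work, as an engineer would, in place of code of your own. Each camera call takes 0.05 s, during which the arm holds its last target. There are 200 camera calls.

## Working session

There is one attempt and no reset: what is moved stays moved. The work goes in short steps, Python scripts to look and compute and a tool call to move; the robot and the scene stay as the last step left them, time stands still between calls to the robot, and variables do not carry over. Pictures are saved under pics/ and viewed, at most 14 in all, crops included, and the job is handed in when it is done.

Besides the shell and the picture viewer there is one more tool, called after "Call:" as name(argument=value, ...) on one line, values as JSON. carry_out: Moves the arm, as the interface text tells. Shift numbers are shares of 0.02 m and turn numbers shares of 0.12 rad, none past 1 either way. Its arguments: {"type":"object","properties":{"deltas":{"type":"array","items":{"type":"array"}}},"required":["deltas"]}

```bash
mkdir -p pics
cat > h.py <<'E'
import numpy as np, cv2
from scipy.spatial.transform import Rotation as R
from workcell import readout, viewer, r
def cam(name):
    s=readout.sense(); d=viewer.read_camera(name)
    if name=="wrist":
        T=np.eye(4);T[:3,:3]=R.from_quat(s["ee_rot"]).as_matrix();T[:3,3]=s["tcp_pos"]
        C=T@np.array(d["tool_from_camera"])
    else:
        C=np.eye(4);C[:3,:3]=R.from_quat(d["orientation"]).as_matrix();C[:3,3]=d["xyz"]
    return d["color"],np.array(d["K"]),C
def save(name,fn):
    im,K,C=cam(name); cv2.imwrite(f"pics/{fn}.png",im); np.savez(f"pics/{fn}.npz",K=K,C=C); return im
def px(fn,pts,z):
    d=np.load(f"pics/{fn}.npz");K,C=d["K"],d["C"]; out=[]
    z=np.broadcast_to(z,(len(pts),))
    for (u,v),zz in zip(pts,z):
        ray=C[:3,:3]@np.linalg.solve(K,[u,v,1]); out.append(C[:3,3]+ray*(zz-C[2,3])/ray[2])
    return np.array(out)
def st():
    s=readout.sense(); print(round(s["clock"],2),np.round(s["tcp_pos"],4),np.round(R.from_quat(s["ee_rot"]).as_matrix(),3).tolist(),np.round(s["force"],1),round(s["finger_gap"],4),np.round(s["joint_pos"],2))
E
python3 - <<'E'
from h import *
st()
for n in ("scene","side","wrist"):
    save(n,n+"0"); d=np.load(f"pics/{n}0.npz"); print(n,d["C"].round(3).tolist(),d["K"][0,0])
E
```

```text
0.0 [0.2454 0.5743 0.2555] [[-0.92, 0.393, -0.001], [0.393, 0.92, -0.002], [-0.0, -0.002, -1.0]] [ 0.3 -0.7 -0.4] 0.0853 [-1.24  0.41 -0.01  1.6   0.01  1.13 -0.08]
scene [[-0.863, 0.271, -0.426, 1.025], [0.505, 0.465, -0.728, 0.901], [0.001, -0.843, -0.538, 0.692], [0.0, 0.0, 0.0, 1.0]] 426.1991680904494
side [[0.952, -0.16, 0.259, 0.149], [-0.304, -0.566, 0.766, -1.107], [0.024, -0.808, -0.588, 0.943], [0.0, 0.0, 0.0, 1.0]] 497.264137221239
wrist [[0.393, 0.885, 0.251, 0.181], [0.92, -0.377, -0.11, 0.603], [-0.003, 0.274, -0.962, 0.373], [0.0, 0.0, 0.0, 1.0]] 324.1908622441223
```

View pics/scene0.png

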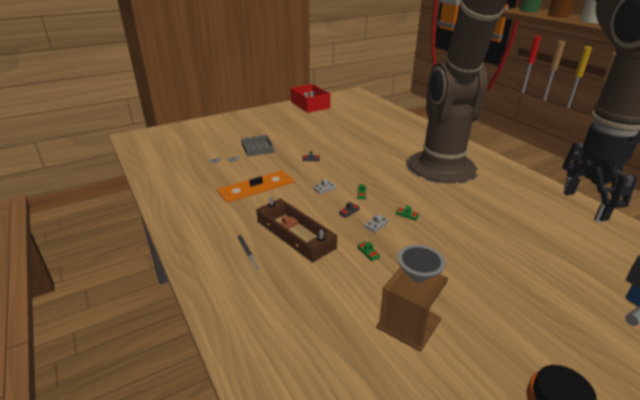

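View pics/side0.png

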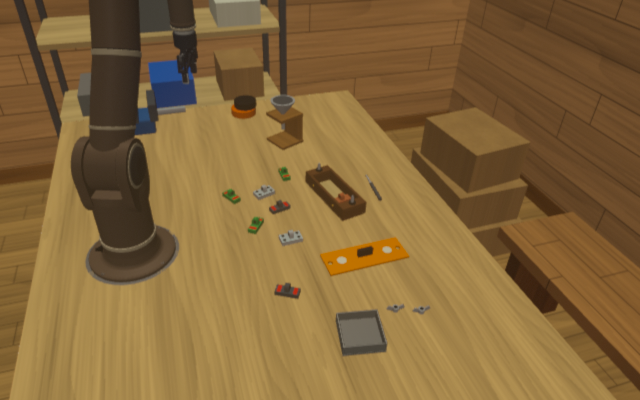

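Two hinges, two dark cleats (one at side px (280,207), one at (288,291)), three green look-alikes. The case, cover, tray, punch, wing nuts and funnel are all visible. I'll enlarge for exact points.

Run:
```python
from h import *
im=cv2.imread("pics/side0.png")[155:355,215:445]
cv2.imwrite("pics/side0c.png",cv2.resize(im,None,fx=3.4,fy=3,interpolation=cv2.INTER_CUBIC)[:600,:782])
n=["tray","cleatB","hingeB","cleatA","hingeA","cover","casecorn1","casecorn2","worn"]
p=px("side0",[(361,332),(288,293),(291,240),(280,209),(264,193),(365,255),(307,178),(364,209),(344,198)],[.02,.007,.007,.007,.007,.006,.044,.044,.03])
q=px("scene0",[(257,146),(311,158),(324,188),(350,211),(376,224),(257,187),(258,205),(336,241),(289,222)],[.02,.007,.007,.007,.007,.006,.044,.044,.03])
for a,b,c in zip(n,p,q): print(a,b.round(3),c.round(3))
```

```text
tray [ 0.494 -0.445  0.02 ] [ 0.5   -0.422  0.02 ]
cleatB [ 0.368 -0.271  0.007] [ 0.365 -0.263  0.007]
hingeB [ 0.428 -0.08   0.007] [ 0.431 -0.065  0.007]
cleatA [0.434 0.067 0.007] [0.433 0.081 0.007]
hingeA [0.406 0.162 0.007] [0.407 0.169 0.007]
cover [ 0.607 -0.196  0.006] [ 0.608 -0.177  0.006]
casecorn1 [0.547 0.154 0.044] [ 0.668 -0.027  0.044]
casecorn2 [ 0.662 -0.048  0.044] [0.568 0.216 0.044]
worn [0.631 0.038 0.03 ] [0.622 0.07  0.03 ]
```

View pics/side0c.png

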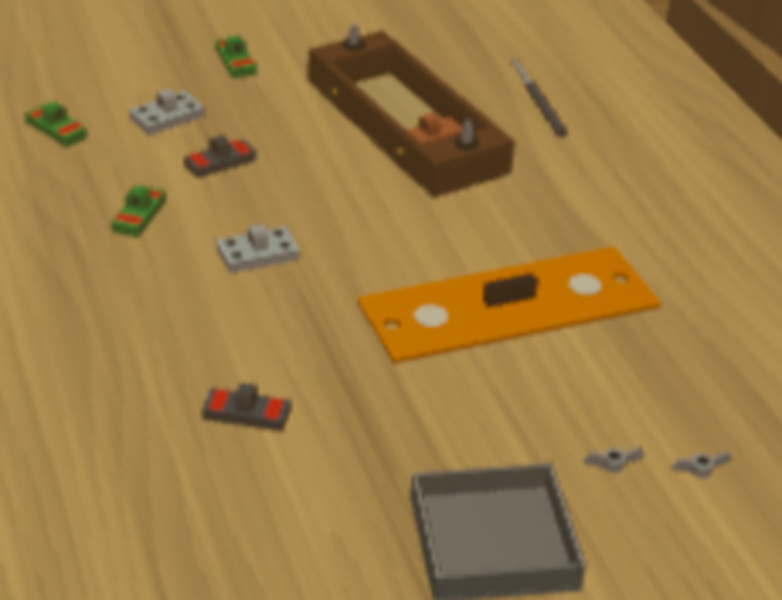

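Crop confirms: white hinges at crop (167,110) and (258,247), dark cleats at (220,156) and (247,407), worn cleat near the case's nearer end. Moving the wrist camera above the area.

Call:
carry_out(deltas=[[-1,[0,0,-0.6],[0,0,-0.84]],[-1,[0,0,-0.6],[0,0,-0.84]],[-1,[0,0,-0.6],[0,0,-0.84]],[-1,[0,0,-0.6],[0,0,-0.84]],[-1,[0,0,0],[0,0,0]]])

```text
clock: 0.57
tcp_pos: [0.2459, 0.5755, 0.3065]
ee_rot: [-0.002, 1.0, 0.002, 0.001]
force: [0.5, -0.4, 0.3]
finger_gap: 0.0854
finger_force: 0.0
```

Call:
carry_out(deltas=[[-1,[-0.44,-1,0],[0,0,0]],[-1,[-0.44,-1,0],[0,0,0]],[-1,[-0.44,-1,0],[0,0,0]],[-1,[-0.44,-1,0],[0,0,0]],[-1,[-0.44,-1,0],[0,0,0]]])

```text
clock: 0.98
tcp_pos: [0.2897, 0.4734, 0.3033]
ee_rot: [0.002, 1.0, -0.0, -0.0]
force: [-0.1, -0.6, 0.3]
finger_gap: 0.0856
finger_force: 0.0
```

Call:
carry_out(deltas=[[-1,[-0.44,-1,0],[0,0,0]],[-1,[-0.44,-1,0],[0,0,0]],[-1,[-0.44,-1,0],[0,0,0]],[-1,[-0.44,-1,0],[0,0,0]],[-1,[-0.44,-1,0],[0,0,0]]])

```text
clock: 1.4
tcp_pos: [0.3336, 0.3733, 0.3034]
ee_rot: [0.002, 1.0, -0.0, -0.0]
force: [-0.3, 0.6, -0.6]
finger_gap: 0.0854
finger_force: 0.0
```

Call:
carry_out(deltas=[[-1,[-0.44,-1,0],[0,0,0]],[-1,[-0.44,-1,0],[0,0,0]],[-1,[-0.44,-1,0],[0,0,0]],[-1,[-0.44,-1,0],[0,0,0]],[-1,[-0.44,-1,0],[0,0,0]]])

```text
clock: 1.82
tcp_pos: [0.3775, 0.2734, 0.3035]
ee_rot: [0.002, 1.0, -0.0, -0.0]
force: [0.3, -0.4, -0.5]
finger_gap: 0.0855
finger_force: 0.0
```

Call:
carry_out(deltas=[[-1,[-0.44,-1,0],[0,0,0]],[-1,[-0.44,-1,0],[0,0,0]],[-1,[-0.44,-1,0],[0,0,0]],[-1,[-0.44,-1,0],[0,0,0]],[-1,[-0.44,-1,0],[0,0,0]]])

```text
clock: 2.23
tcp_pos: [0.4213, 0.1734, 0.3036]
ee_rot: [0.002, 1.0, -0.0, -0.0]
force: [-0.4, 0.1, 0.5]
finger_gap: 0.0852
finger_force: 0.0
```

Call:
carry_out(deltas=[[-1,[-0.44,-1,0],[0,0,0]],[-1,[-0.44,-1,0],[0,0,0]],[-1,[-0.44,-1,0],[0,0,0]],[-1,[-0.44,-1,0],[0,0,0]],[-1,[-0.44,-1,0],[0,0,0]]])

```text
clock: 2.65
tcp_pos: [0.4652, 0.0735, 0.3036]
ee_rot: [0.002, 1.0, -0.0, -0.0]
force: [-0.0, 1.2, 0.5]
finger_gap: 0.0854
finger_force: 0.0
```

Call:
carry_out(deltas=[[-1,[0,-1,0],[0,0,0]],[-1,[0,-1,0],[0,0,0]],[-1,[0,0,0],[0,0,0]],[-1,[0,0,0],[0,0,0]]])

```text
clock: 2.98
tcp_pos: [0.465, 0.0336, 0.3037]
ee_rot: [0.003, 1.0, -0.0, -0.0]
force: [-0.4, 0.7, -0.3]
finger_gap: 0.0851
finger_force: 0.0
```

Run:
```python
from h import *
st(); im=save("wrist","w1"); print(np.load("pics/w1.npz")["C"].round(3).tolist())
cv2.imwrite("pics/w1v.png",cv2.resize(im,(800,500),interpolation=cv2.INTER_CUBIC))
```

```text
2.98 [0.465  0.0336 0.3037] [[-1.0, 0.006, -0.001], [0.006, 1.0, -0.0], [0.001, -0.0, -1.0]] [-0.4  0.7 -0.3] 0.0851 [-0.46  0.09  0.31  1.91 -0.03  1.15  1.42]
[[0.006, 0.962, 0.273, 0.395], [1.0, -0.005, -0.002, 0.035], [-0.001, 0.273, -0.962, 0.422], [0.0, 0.0, 0.0, 1.0]]
```

View pics/w1v.png

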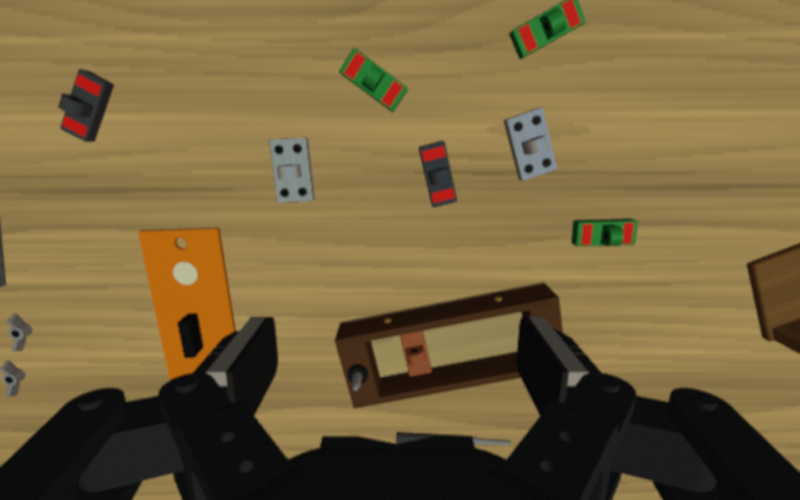

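The picture (×1.25) shows hinges at (291,170) and (531,145), dark cleats at (437,174) and (87,105), the cover at (180,300), and the case with the worn cleat at (415,352). Closer look over the case next.

Call:
carry_out(deltas=[[-1,[-1,0.3,0],[0,0,0]],[-1,[-1,0.3,0],[0,0,0]],[-1,[-1,0.3,0],[0,0,0]],[-1,[-1,0.3,0],[0,0,0]],[-1,[-1,0.3,0],[0,0,0]]])

```text
clock: 3.45
tcp_pos: [0.566, 0.0665, 0.3037]
ee_rot: [0.0, 1.0, 0.0, -0.0]
force: [1.2, 0.3, -0.2]
finger_gap: 0.0854
finger_force: 0.0
```

Call:
carry_out(deltas=[[-1,[-1,0.3,0],[0,0,0]],[-1,[-1,0.3,0],[0,0,0]],[-1,[-1,0,0],[0,0,0]],[-1,[-1,0,0],[0,0,0]],[-1,[0,0,0],[0,0,0]]])

```text
clock: 3.87
tcp_pos: [0.6475, 0.0784, 0.3026]
ee_rot: [0.0, 1.0, -0.0, -0.0]
force: [-0.8, 0.5, -1.0]
finger_gap: 0.0856
finger_force: 0.0
```

Run:
```python
from h import *
st(); im=save("wrist","w2"); print(np.load("pics/w2.npz")["C"][:3,3].round(3).tolist())
cv2.imwrite("pics/w2v.png",cv2.resize(im,(800,500),interpolation=cv2.INTER_CUBIC))
f=lambda l:[(a/1.25,b/1.25) for a,b in l]
for n,c in dict(hingeB=[(269,139),(306,138),(313,201),(278,202)],cleatA=[(419,148),(444,142),(457,202),(434,207)],hingeA=[(508,118),(541,108),(556,167),(525,178)],cleatB=[(82,69),(105,78),(85,138),(61,131)]).items():
    p=px("w1",f(c),.014)[:,:2]; d=(p[3]+p[2]-p[0]-p[1])/2; w=(p[1]+p[2]-p[0]-p[3])/2
    print(n,p.mean(0).round(4),"L",np.linalg.norm(d).round(4),"W",np.linalg.norm(w).round(4),"dir",np.degrees(np.arctan2(d[1],d[0])).round(1))
print(px("w1",f([(415,352)]),.03))
```

```text
3.87 [0.6475 0.0784 0.3026] [[-1.0, 0.0, -0.0], [0.0, 1.0, -0.0], [0.0, -0.0, -1.0]] [-0.8  0.5 -1. ] 0.0856 [-0.41  0.43  0.32  1.48 -0.14  1.25  1.49]
[0.577, 0.079, 0.421]
hingeB [ 0.4271 -0.0696] L 0.0615 W 0.0357 dir 3.0
cleatA [0.4325 0.0761] L 0.0603 W 0.0243 dir 14.6
hingeA [0.4023 0.1668] L 0.0596 W 0.0318 dir 19.9
cleatB [ 0.3643 -0.2628] L 0.0627 W 0.022 dir -29.9
[[0.61948828 0.05317331 0.03      ]]
```

View pics/w2v.png

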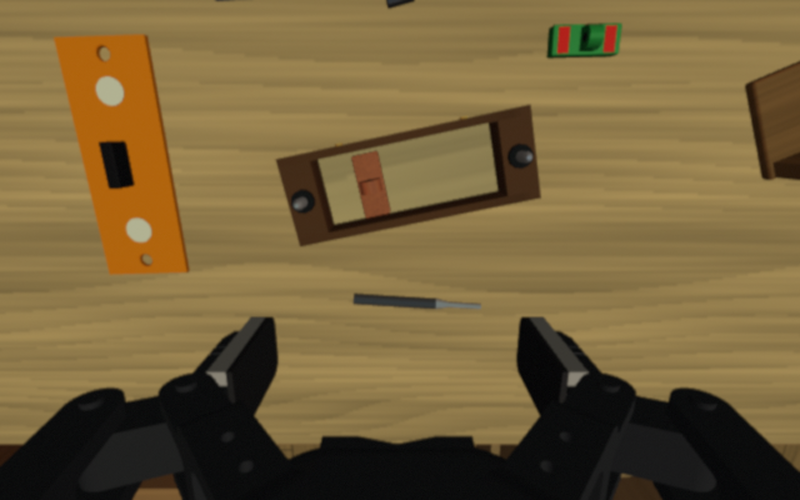

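Clear view (×1.25): case corners (277,160),(530,105),(541,197),(301,246); bushes (302,201),(520,156); worn cleat (370,184); cover corners (56,37),(146,35),(188,270),(109,273), rib (117,164).

```bash
cat > m.py <<'E'
from h import *
def quad(fn,c,z,s=1.25):
    p=px(fn,[(a/s,b/s) for a,b in c],z)[:,:2]; d=(p[3]+p[2]-p[0]-p[1])/2; w=(p[1]+p[2]-p[0]-p[3])/2
    a=np.degrees
    print(p.mean(0).round(4),"d",np.linalg.norm(d).round(4),a(np.arctan2(d[1],d[0])).round(1),"w",np.linalg.norm(w).round(4),a(np.arctan2(w[1],w[0])).round(1))
E
python3 - <<'E'
from m import *
quad("w2",[(277,160),(530,105),(541,197),(301,246)],.044)
quad("w2",[(317,160),(495,122),(499,190),(332,224)],.044)
quad("w2",[(351,157),(377,151),(389,213),(368,217)],.019)
quad("w2",[(56,37),(146,35),(188,270),(109,273)],.006)
print(px("w2",[(302/1.25,201/1.25),(520/1.25,156/1.25),(300/1.25,204/1.25),(527/1.25,157/1.25),(104/1.25,54/1.25),(146.5/1.25,260/1.25)],[.05,.05,.072,.072,.006,.006]))
E
```

```text
[0.6152 0.0915] d 0.0826 11.9 w 0.2309 101.8
[0.6118 0.091 ] d 0.0604 8.9 w 0.1611 101.6
[0.6239 0.054 ] d 0.0611 12.5 w 0.0237 101.8
[ 0.6033 -0.1919] d 0.2298 1.4 w 0.0848 91.7
[[ 0.63483108 -0.00806368  0.05      ]
 [ 0.59454737  0.18882989  0.05      ]
 [ 0.63402511 -0.00477602  0.072     ]
 [ 0.59434099  0.18826721  0.072     ]
 [ 0.50358676 -0.19483185  0.006     ]
 [ 0.70514325 -0.18910795  0.006     ]]
```

Case centre (0.615, 0.091), yaw 11.7° (sizes 231×83 check out). Worn cleat at (0.624, 0.054). Going for it.

Call:
carry_out(deltas=[[0.4,[0.59,-0.61,0],[0,0,0]],[0.4,[0.59,-0.61,0],[0,0,0]],[0.4,[0,0,0.75],[0,0,0.949]],[0.4,[0,0,0.75],[0,0,0.949]],[0.4,[0,0,0.75],[0,0,0.949]]])

```text
clock: 4.33
tcp_pos: [0.6207, 0.0528, 0.2591]
ee_rot: [0.173, 0.985, 0.001, 0.0]
force: [-0.0, 0.6, -1.1]
finger_gap: 0.0267
finger_force: 0.0
```

Call:
carry_out(deltas=[[0.4,[0,0,0.75],[0,0,0.949]],[0.4,[0,0,0.75],[0,0,0.949]],[0.4,[0,0,0.75],[0,0,0.949]],[0.4,[0,0,0.75],[0,0,0.949]],[0.4,[0,0,0.75],[0,0,0.949]]])

```text
clock: 4.75
tcp_pos: [0.6207, 0.0533, 0.1835]
ee_rot: [0.443, 0.897, 0.0, -0.0]
force: [-0.2, -0.7, -0.3]
finger_gap: 0.0257
finger_force: 0.0
```

Call:
carry_out(deltas=[[0.4,[0,0,0.75],[0,0,0.949]],[0.4,[0,0,0.75],[0,0,0.949]],[0.4,[0,0,0.75],[0,0,0.949]],[0.4,[0,0,0.75],[0,0,0.949]],[0.4,[0,0,0],[0,0,0]]])

```text
clock: 5.17
tcp_pos: [0.619, 0.0535, 0.1212]
ee_rot: [0.633, 0.774, -0.002, -0.002]
force: [-1.5, 1.2, 0.0]
finger_gap: 0.0256
finger_force: 0.0
```

```bash
cat >> h.py <<'E'
CC=np.array([.615,.091]); CY=np.radians(11.7)
def goto(x,y,ydir=None,z=None):
    """print tool units to put TCP at x,y,(z) with tool y along ydir deg (mod 180)"""
    s=readout.sense(); M=R.from_quat(s["ee_rot"]).as_matrix(); p=np.array(s["tcp_pos"])
    d=np.array([x,y,p[2] if z is None else z])-p; print("shift units",(M.T@d/.02).round(2),"tcp",p.round(4),"gap",round(s["finger_gap"],4),"F",np.round(s["force"],1),"t",round(s["clock"],1),"q7",round(s["joint_pos"][6],2))
    cur=np.degrees(np.arctan2(M[1,1],M[0,1]))
    print("ydir now",cur.round(2),"tilt",np.degrees(np.arccos(-M[2,2])).round(2))
    if ydir is not None:
        a=(ydir-cur+90)%180-90; print("turn z units",round(-np.radians(a)/.12,2),"(tool z down)")
def case(x,y):
    c,s=np.cos(CY),np.sin(CY); return CC+[c*x-s*y,s*x+c*y]
E
python3 - <<'E'
from h import *
goto(.624,.054,11.7,.046)
im=save("wrist","w3"); cv2.imwrite("pics/w3v.png",cv2.resize(im,(800,500),interpolation=cv2.INTER_CUBIC))
E
```

```text
shift units [-0.03  0.27  3.76] tcp [0.619  0.0535 0.1212] gap 0.0256 F [-1.5  1.2  0. ] t 5.2 q7 0.38
ydir now 11.41 tilt 0.3
turn z units -0.04 (tool z down)
```

View pics/w3v.png

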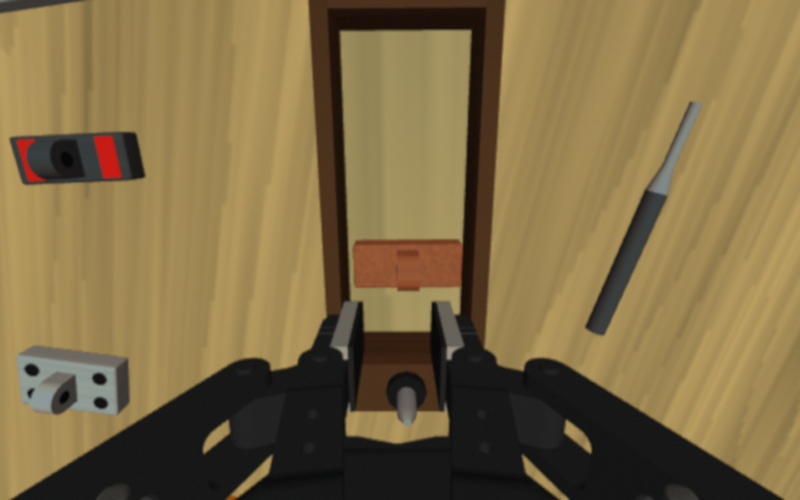

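Wrist view (×1.25): worn cleat base top corners (353,242),(462,241),(461,287),(354,287); the case walls run straight up the image, outer rim edges (310,0)-(328,315) left, (505,0)-(487,315) right.

Run:
```python
from m import *
quad("w3",[(353,242),(462,241),(461,287),(354,287)],.019)
quad("w3",[(310,0),(505,0),(487,315),(328,315)],.044)
p=px("w3",[(310/1.25,0),(505/1.25,0),(487/1.25,315/1.25),(328/1.25,315/1.25)],.044)[:,:2]
c,s=np.cos(CY),np.sin(CY); Rm=np.array([[c,s],[-s,c]])
print(((p-CC)@Rm.T).round(4))
p=px("w3",[(353/1.25,242/1.25),(462/1.25,241/1.25),(461/1.25,287/1.25),(354/1.25,287/1.25)],.019)[:,:2]
print(((p-CC)@Rm.T).round(4))
```

```text
[0.6239 0.0542] d 0.0272 -78.2 w 0.0616 11.8
[0.6125 0.1063] d 0.146 -78.2 w 0.0832 11.4
[[-0.0411  0.0888]
 [ 0.042   0.0882]
 [ 0.0425 -0.0576]
 [-0.0409 -0.0575]]
[[-0.0294 -0.0244]
 [ 0.0318 -0.024 ]
 [ 0.0323 -0.0516]
 [-0.0297 -0.0514]]
```

Call:
carry_out(deltas=[[0.4,[-0.03,0.27,0.7],[0,0,-0.04]],[0.4,[0,0,1],[0,0,0]],[0.4,[0,0,1],[0,0,0]],[0.4,[0,0,1],[0,0,0]],[0.4,[0,0,0],[0,0,0]]])

```text
clock: 5.63
tcp_pos: [0.6252, 0.0531, 0.0472]
ee_rot: [0.628, 0.778, -0.001, -0.002]
force: [-1.4, -0.2, -0.7]
finger_gap: 0.0259
finger_force: 0.0
```

Call:
carry_out(deltas=[[1,[0,0,0],[0,0,0]],[1,[0,0,0],[0,0,0]],[1,[0,0,0],[0,0,0]],[1,[0,0,0],[0,0,0]],[1,[0,0,0],[0,0,0]]])

```text
clock: 6.05
tcp_pos: [0.6269, 0.0526, 0.051]
ee_rot: [0.63, 0.777, 0.0, -0.0]
force: [-4.4, -1.1, 1.1]
finger_gap: 0.0103
finger_force: 60.6
```

Call:
carry_out(deltas=[[1,[0,0,-0.5],[0,0,0]],[1,[0,0,-1],[0,0,0]],[1,[0,0,-1],[0,0,0]],[1,[0,0,-1],[0,0,0]],[1,[0,0,0],[0,0,0]]])

```text
clock: 6.47
tcp_pos: [0.6306, 0.0525, 0.1258]
ee_rot: [0.63, 0.777, 0.003, 0.003]
force: [0.3, -0.5, -0.9]
finger_gap: 0.0105
finger_force: 60.3
```

Run:
```python
from h import *
goto(.497,-.435)
save("side","s1")
print(px("side0",[(215+411/3.4,155+472/3),(215+552/3.4,155+464/3),(215+583/3.4,155+568/3),(215+432/3.4,155+580/3)],.03).round(3))
```

```text
shift units [-22.47 -11.57  -0.09] tcp [0.6306 0.0525 0.1258] gap 0.0105 F [ 0.3 -0.5 -0.9] t 6.5 q7 0.39
ydir now 11.93 tilt 0.52
[[ 0.455 -0.383  0.03 ]
 [ 0.552 -0.403  0.03 ]
 [ 0.532 -0.5    0.03 ]
 [ 0.434 -0.482  0.03 ]]
```

Gripped. Carrying to the tray at about (0.495, -0.433).

Call:
carry_out(deltas=[[1,[0,0,-1],[0,0,0]],[1,[0,0,-1],[0,0,0]],[1,[-0.98,-0.5,0],[0,0,0]],[1,[-0.98,-0.5,0],[0,0,0]],[1,[-0.98,-0.5,0],[0,0,0]]])

```text
clock: 6.93
tcp_pos: [0.6101, -0.0113, 0.1604]
ee_rot: [0.629, 0.777, 0.0, 0.0]
force: [-0.5, -0.1, -1.8]
finger_gap: 0.01
finger_force: 60.4
```

Call:
carry_out(deltas=[[1,[-0.98,-0.5,0],[0,0,0]],[1,[-0.98,-0.5,0],[0,0,0]],[1,[-0.98,-0.5,0],[0,0,0]],[1,[-0.98,-0.5,0],[0,0,0]],[1,[-0.98,-0.5,0],[0,0,0]]])

```text
clock: 7.35
tcp_pos: [0.5811, -0.1182, 0.1601]
ee_rot: [0.63, 0.777, 0.0, 0.0]
force: [-0.0, 0.2, -1.8]
finger_gap: 0.0102
finger_force: 60.4
```

Call:
carry_out(deltas=[[1,[-0.98,-0.5,0],[0,0,0]],[1,[-0.98,-0.5,0],[0,0,0]],[1,[-0.98,-0.5,0],[0,0,0]],[1,[-0.98,-0.5,0],[0,0,0]],[1,[-0.98,-0.5,0],[0,0,0]]])

```text
clock: 7.77
tcp_pos: [0.5525, -0.2245, 0.16]
ee_rot: [0.63, 0.777, 0.0, 0.0]
force: [0.2, -0.4, -1.7]
finger_gap: 0.0098
finger_force: 60.4
```

Call:
carry_out(deltas=[[1,[-0.98,-0.5,0],[0,0,0]],[1,[-0.98,-0.5,0],[0,0,0]],[1,[-0.98,-0.5,0],[0,0,0]],[1,[-0.98,-0.5,0],[0,0,0]],[1,[-0.98,-0.5,0],[0,0,0]]])

```text
clock: 8.18
tcp_pos: [0.5238, -0.3308, 0.16]
ee_rot: [0.63, 0.777, 0.0, 0.0]
force: [-0.3, 0.4, -1.5]
finger_gap: 0.0104
finger_force: 60.4
```

Call:
carry_out(deltas=[[1,[-0.98,-0.5,0],[0,0,0]],[1,[-0.98,-0.5,0],[0,0,0]],[1,[-0.98,-0.5,0],[0,0,0]],[1,[-0.98,-0.5,0],[0,0,0]],[1,[0,0,0],[0,0,0]]])

```text
clock: 8.6
tcp_pos: [0.4984, -0.4201, 0.1604]
ee_rot: [0.632, 0.775, -0.002, 0.001]
force: [-0.1, -0.7, -0.6]
finger_gap: 0.0105
finger_force: 60.3
```

Run:
```python
from h import *
goto(.495,-.433,None,.056)
im=save("wrist","w4"); cv2.imwrite("pics/w4v.png",cv2.resize(im,(800,500),interpolation=cv2.INTER_CUBIC))
```

```text
shift units [-0.58 -0.29  5.22] tcp [ 0.4984 -0.4201  0.1604] gap 0.0105 F [-0.1 -0.7 -0.6] t 8.6 q7 1.16
ydir now 11.64 tilt 0.23
```

View pics/w4v.png

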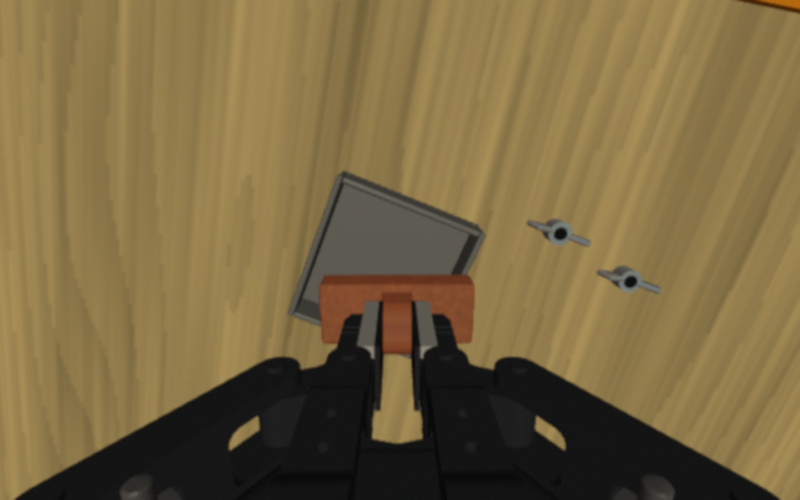

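The cleat is held level; tray rim corners (×1.25) at (342,173), (483,233), (290,313).

Run:
```python
from h import *
p=px("w4",[(342/1.25,173/1.25),(483/1.25,233/1.25),(290/1.25,313/1.25)],.03)[:,:2]; print(p.round(4),np.linalg.norm(p[1]-p[0]),np.linalg.norm(p[2]-p[0]))
c=(p[1]+p[2])/2; d=p[1]-p[0]; print(c); goto(c[0],c[1],np.degrees(np.arctan2(d[1],d[0])),.058)
```

```text
[[ 0.4554 -0.3798]
 [ 0.5484 -0.3986]
 [ 0.4366 -0.4778]] 0.09492905981462872 0.09977828683202446
[ 0.49251937 -0.43818539]
shift units [-0.92 -0.54  5.11] tcp [ 0.4994 -0.4178  0.1601] gap 0.0105 F [-0.3  0.3 -2. ] t 8.7 q7 1.16
ydir now 11.7 tilt 0.12
turn z units 3.37 (tool z down)
```

Call:
carry_out(deltas=[[1,[-0.92,-0.54,0],[0,0,0]],[1,[0,0,1],[0,0,0.85]],[1,[0,0,1],[0,0,0.84]],[1,[0,0,1],[0,0,0.84]],[1,[0,0,1],[0,0,0.84]]])

```text
clock: 9.07
tcp_pos: [0.4951, -0.4339, 0.0792]
ee_rot: [0.774, 0.633, 0.0, 0.0]
force: [0.3, -0.6, -2.0]
finger_gap: 0.0101
finger_force: 60.3
```

Call:
carry_out(deltas=[[1,[0,0,1],[0,0,0]],[1,[0,0,0.35],[0,0,0]],[1,[0,0,0],[0,0,0]],[0.4,[0,0,0],[0,0,0]],[0.4,[0,0,0],[0,0,0]]])

```text
clock: 9.48
tcp_pos: [0.4951, -0.4353, 0.0544]
ee_rot: [0.773, 0.635, 0.0, 0.001]
force: [-0.0, -0.3, -0.2]
finger_gap: 0.0256
finger_force: 0.0
```

Call:
carry_out(deltas=[[0.4,[0,0,0],[0,0,0]],[0.4,[0,0,-1],[0,0,0]],[0.4,[0,0,-1],[0,0,0]],[0.4,[0,0,-1],[0,0,0]],[0.4,[0,0,-1],[0,0,0]]])

```text
clock: 9.9
tcp_pos: [0.4944, -0.4353, 0.1351]
ee_rot: [0.773, 0.635, 0.0, 0.001]
force: [-0.6, -0.9, 0.6]
finger_gap: 0.0255
finger_force: 0.0
```

Run:
```python
from h import *
goto(.364,-.263,-30,.13)
goto(.427,-.07,3,.13)
```

```text
shift units [ 7.18 -8.07  0.24] tcp [ 0.4944 -0.4353  0.1351] gap 0.0255 F [-0.6 -0.9  0.6] t 9.9 q7 0.86
ydir now -11.23 tilt 0.07
turn z units 2.73 (tool z down)
shift units [17.26 -6.86  0.24] tcp [ 0.4944 -0.4353  0.1351] gap 0.0255 F [-0.6 -0.9  0.6] t 9.9 q7 0.86
ydir now -11.23 tilt 0.07
turn z units -2.07 (tool z down)
```

Call:
carry_out(deltas=[[0,[0.9,-1,0],[0,0,0]],[0,[0.9,-1,0],[0,0,0]],[0,[0.9,-1,0],[0,0,0]],[0,[0.9,-1,0],[0,0,0]],[0,[0.9,-1,0],[0,0,0]]])

```text
clock: 10.32
tcp_pos: [0.4133, -0.3266, 0.1341]
ee_rot: [0.773, 0.635, 0.001, 0.001]
force: [0.7, 0.1, -0.0]
finger_gap: 0.0425
finger_force: 0.0
```

Call:
carry_out(deltas=[[0,[0.9,-1,0],[0,0,0]],[0,[0.9,-1,0],[0,0,0]],[0,[0.9,-1,0],[0,0,0.9]],[0,[0,0,0],[0,0,0.9]],[0,[0,0,0],[0,0,0.9]]])

```text
clock: 10.73
tcp_pos: [0.3652, -0.2613, 0.1341]
ee_rot: [0.866, 0.5, 0.002, -0.0]
force: [0.6, 0.4, 0.8]
finger_gap: 0.0429
finger_force: 0.0
```

```bash
cat > det.py <<'E'
from h import *
def det(kind,fn):
    im=save("wrist",fn); hsv=cv2.cvtColor(im,cv2.COLOR_BGR2HSV); H,S,V=cv2.split(hsv)
    if kind=="cleat": m=((H<8)|(H>172))&(S>190)&(V>110)
    else: m=(S<60)&(V>110)
    m=m.astype(np.uint8); m[330:]=0
    n,lab,stt,cen=cv2.connectedComponentsWithStats(m)
    z=.014; blobs=[]
    for i in range(1,n):
        if stt[i,4]<40: continue
        ys,xs=np.where(lab==i); P=px(fn,np.c_[xs,ys],z)[:,:2]
        (cx,cy),(w,h),a=cv2.minAreaRect((P*1000).astype(np.float32))
        b=cv2.boxPoints(((cx,cy),(w,h),a)); e=[b[1]-b[0],b[2]-b[1]]; e=max(e,key=np.linalg.norm)
        print(stt[i,4],"px",cen[i].round(),"mean",P.mean(0).round(4),"rect",round(cx/1000,4),round(cy/1000,4),sorted([round(w,1),round(h,1)]),"long",np.degrees(np.arctan2(e[1],e[0])).round(1)); blobs.append(P.mean(0))
    return blobs
E
python3 - <<'E'
from det import *
b=det("cleat","d1"); 
goto(.364,-.263,-30,.046)
if len(b)==2:
    d=b[1]-b[0]; c=(b[0]+b[1])/2; print(c,np.linalg.norm(d)); goto(*c,np.degrees(np.arctan2(d[1],d[0])),.046)
E
```

```text
353 px [348. 207.] mean [ 0.3834 -0.275 ] rect 0.3835 -0.2749 [9.3, 21.7] long 61.1
338 px [293. 207.] mean [ 0.347  -0.2538] rect 0.3467 -0.254 [9.2, 21.0] long 59.1
shift units [-0.1  -0.06  4.41] tcp [ 0.3658 -0.262   0.1341] gap 0.0424 F [ 0.7 -0.1  0.9] t 10.8 q7 0.44
ydir now -30.47 tilt 0.16
turn z units -0.07 (tool z down)
[ 0.36520542 -0.26439199] 0.04207838828835678
shift units [-0.13  0.03  4.41] tcp [ 0.3658 -0.262   0.1341] gap 0.0424 F [ 0.7 -0.1  0.9] t 10.8 q7 0.44
ydir now -30.47 tilt 0.16
turn z units -0.04 (tool z down)
```

Call:
carry_out(deltas=[[0,[-0.13,0,1],[0,0,0]],[0,[0,0,1],[0,0,0]],[0,[0,0,1],[0,0,0]],[0,[0,0,1],[0,0,0]],[0,[0,0,0.35],[0,0,0]]])

```text
clock: 11.2
tcp_pos: [0.3638, -0.2646, 0.0449]
ee_rot: [0.865, 0.503, -0.0, -0.001]
force: [0.2, 0.3, -0.8]
finger_gap: 0.0427
finger_force: 0.0
```

Call:
carry_out(deltas=[[1,[0,0,0],[0,0,0]],[1,[0,0,0],[0,0,0]],[1,[0,0,0],[0,0,0]],[1,[0,0,0],[0,0,0]],[1,[0,0,0],[0,0,0]]])

```text
clock: 11.62
tcp_pos: [0.3647, -0.2655, 0.0474]
ee_rot: [0.865, 0.502, 0.001, 0.001]
force: [-2.3, -0.8, 7.9]
finger_gap: 0.0103
finger_force: 59.7
```

Call:
carry_out(deltas=[[1,[0,0,-1],[0,0,0]],[1,[0,0,-1],[0,0,0]],[1,[0,0,-1],[0,0,0]],[1,[0,0,-1],[0,0,0]],[1,[0,0,-1],[0,0,0]]])

```text
clock: 12.03
tcp_pos: [0.364, -0.2647, 0.1476]
ee_rot: [0.865, 0.502, 0.0, -0.0]
force: [0.9, -0.8, -1.0]
finger_gap: 0.01
finger_force: 59.0
```

```bash
sed -i 's/CC=np.array.*;/CC=np.array([.6155,.091]);/' h.py
python3 - <<'E'
from h import *
goto(*case(0,-.0634),11.7,.16)
E
```

```text
shift units [19.31  4.18 -0.61] tcp [ 0.364  -0.2647  0.1476] gap 0.01 F [ 0.9 -0.8 -1. ] t 12.0 q7 0.43
ydir now -29.78 tilt 0.02
turn z units -6.03 (tool z down)
```

Call:
carry_out(deltas=[[1,[0.966,0.21,-0.03],[0,0,0]],[1,[0.966,0.21,-0.03],[0,0,0]],[1,[0.966,0.21,-0.03],[0,0,0]],[1,[0.966,0.21,-0.03],[0,0,0]],[1,[0.966,0.21,-0.03],[0,0,0]]])

```text
clock: 12.45
tcp_pos: [0.431, -0.1904, 0.1499]
ee_rot: [0.865, 0.502, 0.001, 0.0]
force: [0.2, -0.1, -2.0]
finger_gap: 0.0101
finger_force: 59.1
```

Call:
carry_out(deltas=[[1,[0.966,0.21,-0.03],[0,0,0]],[1,[0.966,0.21,-0.03],[0,0,0]],[1,[0.966,0.21,-0.03],[0,0,0]],[1,[0.966,0.21,-0.03],[0,0,0]],[1,[0.966,0.21,-0.03],[0,0,0]]])

```text
clock: 12.87
tcp_pos: [0.4971, -0.1169, 0.1528]
ee_rot: [0.865, 0.502, 0.0, -0.0]
force: [-0.4, -0.7, -1.9]
finger_gap: 0.0099
finger_force: 59.1
```

Call:
carry_out(deltas=[[1,[0.966,0.21,-0.03],[0,0,0]],[1,[0.966,0.21,-0.03],[0,0,0]],[1,[0.966,0.21,-0.03],[0,0,0]],[1,[0.966,0.21,-0.03],[0,0,0]],[1,[0.966,0.21,-0.03],[0,0,0]]])

```text
clock: 13.28
tcp_pos: [0.5633, -0.0435, 0.1558]
ee_rot: [0.865, 0.502, 0.0, -0.0]
force: [0.0, -0.5, -1.4]
finger_gap: 0.0103
finger_force: 59.1
```

Call:
carry_out(deltas=[[1,[0.966,0.21,-0.03],[0,0,0]],[1,[0.966,0.21,-0.03],[0,0,0]],[1,[0.966,0.21,-0.03],[0,0,0]],[1,[0.966,0.21,-0.03],[0,0,0]],[1,[0.966,0.21,-0.03],[0,0,0]]])

```text
clock: 13.7
tcp_pos: [0.6294, 0.03, 0.1588]
ee_rot: [0.865, 0.502, 0.0, -0.0]
force: [0.3, -0.1, -2.2]
finger_gap: 0.01
finger_force: 59.1
```

Call:
carry_out(deltas=[[1,[0,0,0],[0,0,-1]],[1,[0,0,0],[0,0,-1]],[1,[0,0,0],[0,0,-1]],[1,[0,0,0],[0,0,-1]],[1,[0,0,0],[0,0,-1]]])

```text
clock: 14.12
tcp_pos: [0.6288, 0.0291, 0.1588]
ee_rot: [0.676, 0.737, 0.0, 0.0]
force: [0.4, -0.2, -1.4]
finger_gap: 0.01
finger_force: 59.0
```

Call:
carry_out(deltas=[[1,[0,0,0],[0,0,-1]],[1,[0,0,0],[0,0,0]],[1,[0,0,0],[0,0,0]]])

```text
clock: 14.37
tcp_pos: [0.629, 0.0288, 0.1588]
ee_rot: [0.634, 0.773, 0.0, 0.0]
force: [-0.4, -0.2, -1.7]
finger_gap: 0.0104
finger_force: 59.0
```

Run:
```python
from h import *
goto(*case(0,-.0634),11.7,.0535)
```

```text
shift units [ 0.01 -0.03  5.26] tcp [0.629  0.0288 0.1588] gap 0.0104 F [-0.4 -0.2 -1.7] t 14.4 q7 0.42
ydir now 11.26 tilt 0.04
turn z units -0.06 (tool z down)
```

Call:
carry_out(deltas=[[1,[0,0,1],[0,0,-0.06]],[1,[0,0,1],[0,0,0]],[1,[0,0,1],[0,0,0]],[1,[0,0,1],[0,0,0]],[1,[0,0,0.7],[0,0,0]]])

```text
clock: 14.78
tcp_pos: [0.6282, 0.029, 0.0626]
ee_rot: [0.631, 0.775, -0.001, -0.0]
force: [-0.0, -0.4, -1.8]
finger_gap: 0.0102
finger_force: 59.1
```

Call:
carry_out(deltas=[[1,[0,0,0.56],[0,0,0]],[1,[0,0,0],[0,0,0]],[0.4,[0,0,0],[0,0,0]],[0.4,[0,0,0],[0,0,0]],[0.4,[0,0,0],[0,0,0]]])

```text
clock: 15.2
tcp_pos: [0.6295, 0.0288, 0.0536]
ee_rot: [0.63, 0.776, 0.0, 0.0]
force: [-0.2, -0.2, -0.2]
finger_gap: 0.0257
finger_force: 0.0
```

Call:
carry_out(deltas=[[0.4,[0,0,-0.6],[0,0,0]],[0.4,[0,0,-1],[0,0,0]],[0.4,[0,0,-1],[0,0,0]],[0.4,[0,0,-1],[0,0,0]],[0.4,[0,0,-1],[0,0,0]]])

```text
clock: 15.62
tcp_pos: [0.6292, 0.0286, 0.1472]
ee_rot: [0.63, 0.776, 0.0, 0.0]
force: [0.1, 0.1, 0.0]
finger_gap: 0.0258
finger_force: 0.0
```

Run:
```python
from h import *
goto(.427,-.07,3,.135)
```

```text
shift units [ -2.75 -10.9    0.6 ] tcp [0.6292 0.0286 0.1472] gap 0.0258 F [0.1 0.1 0. ] t 15.6 q7 0.44
ydir now 11.84 tilt 0.05
turn z units 1.29 (tool z down)
```

Next: hinge B near (0.427, -0.070).

Call:
carry_out(deltas=[[0.1,[-0.25,-0.99,0],[0,0,0]],[0.1,[-0.25,-0.99,0],[0,0,0]],[0.1,[-0.25,-0.99,0],[0,0,0]],[0.1,[-0.25,-0.99,0],[0,0,0]],[0.1,[-0.25,-0.99,0],[0,0,0]]])

```text
clock: 16.03
tcp_pos: [0.5366, -0.0165, 0.1462]
ee_rot: [0.63, 0.776, 0.001, 0.0]
force: [0.2, 0.2, -0.8]
finger_gap: 0.0385
finger_force: 0.0
```

Call:
carry_out(deltas=[[0.1,[-0.25,-0.99,0],[0,0,0]],[0.1,[-0.25,-0.99,0],[0,0,0]],[0.1,[-0.25,-0.99,0],[0,0,0]],[0.1,[-0.25,-0.99,0],[0,0,0]],[0.1,[-0.25,-0.99,0],[0,0,0]]])

```text
clock: 16.45
tcp_pos: [0.4449, -0.0614, 0.146]
ee_rot: [0.63, 0.776, 0.001, 0.0]
force: [0.5, -0.3, -0.3]
finger_gap: 0.0384
finger_force: 0.0
```

Call:
carry_out(deltas=[[0.1,[-0.25,-0.99,0.6],[0,0,0]],[0.1,[0,0,0],[0,0,0.65]],[0.1,[0,0,0],[0,0,0.64]],[0.1,[0,0,0],[0,0,0]]])

```text
clock: 16.78
tcp_pos: [0.4273, -0.0701, 0.1339]
ee_rot: [0.69, 0.724, 0.001, 0.0]
force: [0.1, -0.7, 0.1]
finger_gap: 0.0385
finger_force: 0.0
```

Run:
```python
from det import *
b=det("hinge","d2"); goto(.427,-.07,3,.047)
```

```text
3008 px [318. 204.] mean [ 0.4271 -0.0699] rect 0.427 -0.07 [35.9, 61.3] long 2.7
53 px [256. 283.] mean [ 0.3796 -0.1399] rect 0.3788 -0.1407 [6.5, 8.3] long -87.3
53 px [379. 283.] mean [ 0.4802 -0.1351] rect 0.4812 -0.1358 [6.5, 8.3] long -87.3
shift units [-0.   -0.03  4.34] tcp [ 0.4276 -0.07    0.1339] gap 0.0381 F [ 0.4 -0.1 -0.4] t 16.8 q7 0.44
ydir now 3.04 tilt 0.09
turn z units 0.01 (tool z down)
```

Call:
carry_out(deltas=[[0.1,[0,0,1],[0,0,0]],[0.1,[0,0,1],[0,0,0]],[0.1,[0,0,1],[0,0,0]],[0.1,[0,0,1],[0,0,0]],[0.1,[0,0,0.34],[0,0,0]]])

```text
clock: 17.25
tcp_pos: [0.4266, -0.0696, 0.0448]
ee_rot: [0.687, 0.726, -0.001, -0.001]
force: [-0.0, 0.5, 0.2]
finger_gap: 0.0384
finger_force: 0.0
```

Call:
carry_out(deltas=[[1,[0,0,0],[0,0,0]],[1,[0,0,0],[0,0,0]],[1,[0,0,0],[0,0,0]],[1,[0,0,0],[0,0,0]],[1,[0,0,0],[0,0,0]]])

```text
clock: 17.67
tcp_pos: [0.4279, -0.0698, 0.0471]
ee_rot: [0.688, 0.726, 0.001, 0.001]
force: [-0.7, -0.2, 3.9]
finger_gap: 0.0098
finger_force: 60.8
```

Call:
carry_out(deltas=[[1,[0,0,-1],[0,0,0]],[1,[0,0,-1],[0,0,0]],[1,[0,0,-1],[0,0,0]],[1,[0,0,-1],[0,0,0]],[1,[0,0,-1],[0,0,0]]])

```text
clock: 18.08
tcp_pos: [0.427, -0.0699, 0.1475]
ee_rot: [0.688, 0.725, 0.0, 0.0]
force: [0.3, -0.3, -0.6]
finger_gap: 0.0097
finger_force: 60.3
```

Call:
carry_out(deltas=[[1,[0.583,0.907,-0.05],[0,0,0]],[1,[0.583,0.907,0],[0,0,0]],[1,[0.583,0.907,0],[0,0,0]],[1,[0.583,0.907,0],[0,0,0]],[1,[0.583,0.907,0],[0,0,0]]])

```text
clock: 18.5
tcp_pos: [0.5155, -0.0059, 0.1479]
ee_rot: [0.688, 0.726, 0.0, 0.0]
force: [-0.1, -0.4, -0.6]
finger_gap: 0.0098
finger_force: 60.3
```

Call:
carry_out(deltas=[[1,[0.583,0.907,0],[0,0,0]],[1,[0.583,0.907,0],[0,0,0]],[1,[0.583,0.907,0],[0,0,0]],[1,[0.583,0.907,0],[0,0,0]],[1,[0.583,0.907,0],[0,0,0]]])

```text
clock: 18.92
tcp_pos: [0.6029, 0.057, 0.1477]
ee_rot: [0.688, 0.726, 0.0, 0.0]
force: [0.3, -0.7, -0.9]
finger_gap: 0.0104
finger_force: 60.3
```

Call:
carry_out(deltas=[[1,[0.583,0.907,0],[0,0,0]],[1,[0,0,0],[0,0,-0.64]],[1,[0,0,0],[0,0,-0.63]],[1,[0,0,0],[0,0,0]],[1,[0,0,0],[0,0,0]]])

```text
clock: 19.33
tcp_pos: [0.6196, 0.0686, 0.1476]
ee_rot: [0.632, 0.775, 0.0, -0.0]
force: [0.0, 0.8, -1.0]
finger_gap: 0.0102
finger_force: 60.3
```

Run:
```python
from h import *
goto(*case(0,-.0228),11.7,.0535)
```

```text
shift units [-0.    0.03  4.7 ] tcp [0.6196 0.0686 0.1476] gap 0.0102 F [ 0.   0.8 -1. ] t 19.3 q7 0.37
ydir now 11.61 tilt 0.02
turn z units -0.01 (tool z down)
```

Call:
carry_out(deltas=[[1,[0,0.03,1],[0,0,0]],[1,[0,0,1],[0,0,0]],[1,[0,0,1],[0,0,0]],[1,[0,0,1],[0,0,0]],[1,[0,0,0.7],[0,0,0]]])

```text
clock: 19.75
tcp_pos: [0.6195, 0.0687, 0.0519]
ee_rot: [0.632, 0.775, -0.001, -0.0]
force: [-2.8, 0.8, 44.3]
finger_gap: 0.0103
finger_force: 67.9
```

Call:
carry_out(deltas=[[1,[0,0,0],[0,0,0]],[1,[0,0,0],[0,0,0]],[0.4,[0,0,0],[0,0,0]],[0.4,[0,0,0],[0,0,0]],[0.4,[0,0,0],[0,0,0]]])

```text
clock: 20.17
tcp_pos: [0.6206, 0.0688, 0.0537]
ee_rot: [0.631, 0.776, 0.0, 0.0]
force: [-0.2, 0.8, 0.3]
finger_gap: 0.0253
finger_force: 0.0
```

Call:
carry_out(deltas=[[0.4,[0,0,-0.6],[0,0,0]],[0.4,[0,0,-1],[0,0,0]],[0.4,[0,0,-1],[0,0,0]],[0.4,[0,0,-1],[0,0,0]],[0.4,[0,0,-0.8],[0,0,0]]])

```text
clock: 20.58
tcp_pos: [0.6208, 0.0686, 0.144]
ee_rot: [0.631, 0.776, 0.001, 0.001]
force: [0.5, -0.4, -0.7]
finger_gap: 0.0258
finger_force: 0.0
```

Call:
carry_out(deltas=[[0.1,[0.225,-0.908,0],[0,0,0]],[0.1,[0.225,-0.908,0],[0,0,0]],[0.1,[0.225,-0.908,0],[0,0,0]],[0.1,[0.225,-0.908,0],[0,0,0]],[0.1,[0.225,-0.908,0],[0,0,0]]])

```text
clock: 21.0
tcp_pos: [0.5262, 0.0723, 0.1424]
ee_rot: [0.631, 0.776, 0.001, 0.0]
force: [-0.7, -0.1, -0.3]
finger_gap: 0.0381
finger_force: 0.0
```

Call:
carry_out(deltas=[[0.1,[0.225,-0.908,0],[0,0,0]],[0.1,[0.225,-0.908,0],[0,0,0]],[0.1,[0.225,-0.908,0],[0,0,0]],[0.1,[0.225,-0.908,0],[0,0,0]],[0.1,[0.225,-0.908,0.4],[0,0,0]]])

```text
clock: 21.42
tcp_pos: [0.4335, 0.076, 0.1349]
ee_rot: [0.631, 0.775, 0.002, 0.0]
force: [0.6, -1.0, 0.0]
finger_gap: 0.0382
finger_force: 0.0
```

Call:
carry_out(deltas=[[0.1,[0,0,0],[0,0,-0.43]],[0.1,[0,0,0],[0,0,0]]])

```text
clock: 21.58
tcp_pos: [0.4326, 0.0761, 0.134]
ee_rot: [0.61, 0.792, 0.001, -0.0]
force: [-0.4, 0.6, -0.7]
finger_gap: 0.0388
finger_force: 0.0
```

Run:
```python
from det import *
b=det("cleat","d3"); goto(.4325,.0761,14.6,.047)
```

```text
515 px [469.   9.] mean [0.4938 0.2301] rect 0.4935 0.2303 [9.6, 21.4] long 1.3
485 px [171.  52.] mean [0.3093 0.1542] rect 0.3093 0.1542 [9.4, 21.4] long 27.5
370 px [313. 171.] mean [0.4222 0.1003] rect 0.4224 0.1 [9.0, 21.2] long -75.7
376 px [369. 173.] mean [0.4632 0.1094] rect 0.4632 0.1093 [9.7, 21.5] long -77.0
289 px [209. 235.] mean [0.3559 0.0298] rect 0.356 0.0298 [8.5, 21.3] long -35.3
196 px [170. 266.] mean [ 0.3304 -0.0051] rect 0.3313 -0.0048 [8.3, 21.3] long -36.9
196 px [558. 313.] mean [0.654  0.0351] rect 0.6539 0.0324 [9.9, 21.6] long -76.3
shift units [ 0.01 -0.07  4.36] tcp [0.4337 0.0761 0.1342] gap 0.0383 F [ 0.3  0.2 -0.3] t 21.6 q7 0.28
ydir now 14.67 tilt 0.11
turn z units 0.01 (tool z down)
```

The cleat was knocked: now at (0.4427, 0.1048), 12.5°. Adjusting.

Call:
carry_out(deltas=[[0.1,[0.64,0.41,0],[0,0,0]],[0.1,[0.63,0.41,0],[0,0,0.32]],[0.1,[0,0,0],[0,0,0]]])

```text
clock: 21.88
tcp_pos: [0.4449, 0.1079, 0.1339]
ee_rot: [0.626, 0.78, 0.001, 0.001]
force: [0.1, 0.5, -0.6]
finger_gap: 0.0385
finger_force: 0.0
```

Run:
```python
from det import *
b=det("cleat","d4"); goto(.4427,.1048,12.5,.047)
```

```text
503 px [118.  39.] mean [0.2895 0.1912] rect 0.2895 0.1912 [9.5, 21.4] long 28.5
478 px [427.  49.] mean [0.4935 0.2301] rect 0.4935 0.23 [9.3, 21.2] long 1.2
428 px [143. 103.] mean [0.3092 0.154 ] rect 0.3092 0.154 [9.4, 21.4] long 28.0
338 px [287. 208.] mean [0.4222 0.0997] rect 0.4223 0.0997 [9.6, 21.0] long -77.0
338 px [342. 207.] mean [0.4633 0.1095] rect 0.4636 0.1092 [9.2, 21.8] long -76.6
263 px [190. 272.] mean [0.356  0.0296] rect 0.356 0.0295 [9.1, 20.9] long -35.1
55 px [148. 297.] mean [ 0.3245 -0.0008] rect 0.3253 -0.0005 [5.8, 8.7] long 56.7
46 px [536. 328.] mean [0.6516 0.0402] rect 0.6516 0.0402 [3.0, 9.7] long 12.4
shift units [-0.06 -0.1   4.33] tcp [0.4442 0.1064 0.1336] gap 0.0385 F [-0.3  0.1  0. ] t 21.9 q7 0.2
ydir now 12.56 tilt 0.08
turn z units 0.01 (tool z down)
```

Call:
carry_out(deltas=[[0.1,[-0.06,-0.08,1],[0,0,0]],[0.1,[0,0,1],[0,0,0]],[0.1,[0,0,1],[0,0,0]],[0.1,[0,0,1],[0,0,0]],[0.1,[0,0,0.34],[0,0,0]]])

```text
clock: 22.35
tcp_pos: [0.4406, 0.1025, 0.0446]
ee_rot: [0.626, 0.78, -0.001, -0.001]
force: [-0.2, 0.1, -0.5]
finger_gap: 0.0383
finger_force: 0.0
```

Call:
carry_out(deltas=[[1,[0,0,0],[0,0,0]],[1,[0,0,0],[0,0,0]],[1,[0,0,0],[0,0,0]],[1,[0,0,0],[0,0,0]],[1,[0,0,0],[0,0,0]]])

```text
clock: 22.77
tcp_pos: [0.442, 0.1034, 0.0473]
ee_rot: [0.626, 0.78, 0.001, 0.0]
force: [0.1, -0.6, 0.8]
finger_gap: 0.0103
finger_force: 60.7
```

Call:
carry_out(deltas=[[1,[0,0,-1],[0,0,0]],[1,[0,0,-1],[0,0,0]],[1,[0,0,-1],[0,0,0]],[1,[0,0,-1],[0,0,0]],[1,[0,0,-1],[0,0,0]]])

```text
clock: 23.18
tcp_pos: [0.4413, 0.103, 0.1478]
ee_rot: [0.626, 0.78, 0.0, -0.0]
force: [-0.3, 0.7, -1.7]
finger_gap: 0.0101
finger_force: 60.4
```

Call:
carry_out(deltas=[[1,[-0.184,0.92,0],[0,0,0]],[1,[-0.184,0.92,0],[0,0,0]],[1,[-0.184,0.92,0],[0,0,0]],[1,[-0.184,0.92,0],[0,0,0]],[1,[-0.184,0.92,0],[0,0,0]]])

```text
clock: 23.6
tcp_pos: [0.536, 0.1054, 0.147]
ee_rot: [0.626, 0.78, 0.0, -0.0]
force: [-0.2, 0.5, -1.2]
finger_gap: 0.0101
finger_force: 60.5
```

Call:
carry_out(deltas=[[1,[-0.184,0.92,0],[0,0,0]],[1,[-0.184,0.92,0],[0,0,0]],[1,[-0.184,0.92,0],[0,0,0]],[1,[-0.184,0.92,0],[0,0,0.12]],[1,[0,0,0],[0,0,0]]])

```text
clock: 24.02
tcp_pos: [0.6133, 0.1067, 0.147]
ee_rot: [0.632, 0.775, 0.001, 0.001]
force: [-0.1, -0.5, -0.7]
finger_gap: 0.0099
finger_force: 60.5
```

Run:
```python
from h import *
goto(*case(0,.018),11.7,.054)
```

```text
shift units [ 0.11 -0.07  4.65] tcp [0.6133 0.1067 0.147 ] gap 0.0099 F [-0.1 -0.5 -0.7] t 24.0 q7 0.32
ydir now 11.64 tilt 0.18
turn z units -0.01 (tool z down)
```

Call:
carry_out(deltas=[[1,[0.11,-0.06,1],[0,0,0]],[1,[0,0,1],[0,0,0]],[1,[0,0,1],[0,0,0]],[1,[0,0,1],[0,0,0]],[1,[0,0,0.3],[0,0,0]]])

```text
clock: 24.43
tcp_pos: [0.6093, 0.109, 0.0596]
ee_rot: [0.631, 0.776, 0.001, 0.001]
force: [3.2, 0.8, 0.7]
finger_gap: 0.0105
finger_force: 64.3
```

Call:
carry_out(deltas=[[1,[0,0,0.3],[0,0,0]],[1,[0,0,0],[0,0,0]],[0.4,[0,0,0],[0,0,0]],[0.4,[0,0,0],[0,0,0]],[0.4,[0,0,0],[0,0,0]]])

```text
clock: 24.85
tcp_pos: [0.608, 0.1084, 0.0548]
ee_rot: [0.632, 0.775, -0.0, -0.0]
force: [-0.2, -1.1, -0.2]
finger_gap: 0.0256
finger_force: 0.0
```

Call:
carry_out(deltas=[[0.4,[0,0,-0.6],[0,0,0]],[0.4,[0,0,-1],[0,0,0]],[0.4,[0,0,-1],[0,0,0]],[0.4,[0,0,-1],[0,0,0]],[0.4,[0,0,-0.8],[0,0,0]]])

```text
clock: 25.27
tcp_pos: [0.6088, 0.1082, 0.1451]
ee_rot: [0.632, 0.775, 0.0, 0.0]
force: [0.4, 0.9, 0.5]
finger_gap: 0.0258
finger_force: 0.0
```

Call:
carry_out(deltas=[[0.1,[0.498,-0.967,0],[0,0,0]],[0.1,[0.498,-0.967,0],[0,0,0]],[0.1,[0.498,-0.967,0],[0,0,0]],[0.1,[0.498,-0.967,0],[0,0,0]],[0.1,[0.498,-0.967,0],[0,0,0]]])

```text
clock: 25.68
tcp_pos: [0.5028, 0.1377, 0.1434]
ee_rot: [0.632, 0.775, 0.0, -0.0]
force: [-0.2, 0.6, 1.1]
finger_gap: 0.0383
finger_force: 0.0
```

Call:
carry_out(deltas=[[0.1,[0.498,-0.967,0],[0,0,0]],[0.1,[0.498,-0.967,0],[0,0,0]],[0.1,[0.498,-0.967,0],[0,0,0]],[0.1,[0.498,-0.967,0],[0,0,0]],[0.1,[0.498,-0.967,0.4],[0,0,0]]])

```text
clock: 26.1
tcp_pos: [0.3987, 0.1672, 0.136]
ee_rot: [0.632, 0.775, 0.001, -0.0]
force: [0.5, 0.4, 0.2]
finger_gap: 0.0382
finger_force: 0.0
```

Call:
carry_out(deltas=[[0.1,[0,0,0],[0,0,-0.6]],[0.1,[0,0,0],[0,0,-0.59]],[0.1,[0,0,0],[0,0,0]]])

```text
clock: 26.35
tcp_pos: [0.3988, 0.1671, 0.1354]
ee_rot: [0.573, 0.819, 0.001, -0.0]
force: [-0.6, -0.3, 0.5]
finger_gap: 0.0386
finger_force: 0.0
```

Run:
```python
from det import *
b=det("hinge","d5"); goto(.4023,.1668,19.9,.047)
```

```text
3035 px [323. 205.] mean [0.4031 0.1672] rect 0.4034 0.1669 [36.4, 61.1] long 18.5
58 px [256. 283.] mean [0.374  0.0857] rect 0.3732 0.0846 [7.3, 8.4] long -69.9
55 px [379. 283.] mean [0.4693 0.1205] rect 0.4704 0.1201 [6.5, 8.4] long -69.9
shift units [-0.07  0.14  4.41] tcp [0.3991 0.167  0.1353] gap 0.0386 F [-0.2  0.  -0.9] t 26.4 q7 0.13
ydir now 19.79 tilt 0.07
turn z units -0.02 (tool z down)
```

Call:
carry_out(deltas=[[0.1,[-0.07,0.2,1],[0,0,0.19]],[0.1,[0,0,1],[0,0,0]],[0.1,[0,0,1],[0,0,0]],[0.1,[0,0,1],[0,0,0]],[0.1,[0,0,0.4],[0,0,0]]])

```text
clock: 26.82
tcp_pos: [0.4028, 0.1663, 0.045]
ee_rot: [0.585, 0.811, -0.001, -0.0]
force: [-0.6, -1.0, 0.3]
finger_gap: 0.0384
finger_force: 0.0
```

Call:
carry_out(deltas=[[1,[0,0,0],[0,0,0]],[1,[0,0,0],[0,0,0]],[1,[0,0,0],[0,0,0]],[1,[0,0,0],[0,0,0]],[1,[0,0,0],[0,0,0]]])

```text
clock: 27.23
tcp_pos: [0.4038, 0.1673, 0.0473]
ee_rot: [0.584, 0.812, 0.001, 0.0]
force: [0.7, -0.4, -0.7]
finger_gap: 0.0102
finger_force: 60.4
```

Call:
carry_out(deltas=[[1,[0,0,-1],[0,0,0]],[1,[0,0,-1],[0,0,0]],[1,[0,0,-1],[0,0,0]],[1,[0,0,-1],[0,0,0]],[1,[0,0,-1],[0,0,0]]])

```text
clock: 27.65
tcp_pos: [0.4032, 0.1669, 0.1478]
ee_rot: [0.584, 0.812, 0.0, -0.0]
force: [0.2, -0.4, -0.3]
finger_gap: 0.0101
finger_force: 60.4
```

Call:
carry_out(deltas=[[1,[-0.399,0.921,0],[0,0,0]],[1,[-0.399,0.921,0],[0,0,0]],[1,[-0.399,0.921,0],[0,0,0]],[1,[-0.399,0.921,0],[0,0,0]],[1,[-0.399,0.921,0],[0,0,0]]])

```text
clock: 28.07
tcp_pos: [0.5042, 0.1587, 0.1471]
ee_rot: [0.584, 0.812, 0.001, -0.0]
force: [0.0, 0.4, -0.0]
finger_gap: 0.0098
finger_force: 60.5
```

Call:
carry_out(deltas=[[1,[-0.399,0.921,0],[0,0,0]],[1,[-0.399,0.921,0],[0,0,0]],[1,[-0.399,0.921,0],[0,0,0]],[1,[-0.399,0.921,0],[0,0,0]],[1,[-0.399,0.921,0],[0,0,0]]])

```text
clock: 28.48
tcp_pos: [0.6042, 0.15, 0.1469]
ee_rot: [0.584, 0.812, 0.0, -0.0]
force: [0.3, 0.8, -0.9]
finger_gap: 0.01
finger_force: 60.5
```

Call:
carry_out(deltas=[[1,[0,0,0],[0,0,0.5]],[1,[0,0,0],[0,0,0.49]],[1,[0,0,0],[0,0,0]],[1,[0,0,0],[0,0,0]]])

```text
clock: 28.82
tcp_pos: [0.6032, 0.1501, 0.1467]
ee_rot: [0.63, 0.776, -0.0, 0.0]
force: [-1.0, 0.3, -0.8]
finger_gap: 0.0102
finger_force: 60.5
```

Run:
```python
from h import *
goto(*case(0,.060),11.7,.054)
```

```text
shift units [-0.02  0.01  4.63] tcp [0.6032 0.1501 0.1467] gap 0.0102 F [-1.   0.3 -0.8] t 28.8 q7 0.26
ydir now 11.85 tilt 0.01
turn z units 0.02 (tool z down)
```

Call:
carry_out(deltas=[[1,[0,0,1],[0,0,0]],[1,[0,0,1],[0,0,0]],[1,[0,0,1],[0,0,0]],[1,[0,0,1],[0,0,0]],[1,[0,0,0.3],[0,0,0]]])

```text
clock: 29.23
tcp_pos: [0.6015, 0.1501, 0.0581]
ee_rot: [0.63, 0.776, -0.001, -0.001]
force: [-0.2, 0.0, -1.9]
finger_gap: 0.01
finger_force: 60.5
```

Call:
carry_out(deltas=[[1,[0,0,0.3],[0,0,0]],[1,[0,0,0],[0,0,0]],[0.4,[0,0,0],[0,0,0]],[0.4,[0,0,0],[0,0,0]],[0.4,[0,0,0],[0,0,0]]])

```text
clock: 29.65
tcp_pos: [0.6042, 0.1501, 0.0557]
ee_rot: [0.631, 0.776, 0.001, 0.0]
force: [0.1, -0.0, 0.2]
finger_gap: 0.0253
finger_force: 0.0
```

Call:
carry_out(deltas=[[0.4,[0,0,-0.6],[0,0,0]],[0.4,[0,0,-1],[0,0,0]],[0.4,[0,0,-1],[0,0,0]],[0.4,[0,0,-1],[0,0,0]],[0.4,[0,0,-1],[0,0,0]]])

```text
clock: 30.07
tcp_pos: [0.6036, 0.1497, 0.1489]
ee_rot: [0.631, 0.776, 0.0, 0.0]
force: [-0.1, -0.5, 1.1]
finger_gap: 0.0255
finger_force: 0.0
```

Call:
carry_out(deltas=[[0.4,[0,0,-1],[0,0,0]],[0.4,[-1,0,-1],[0,0,0]],[0.4,[-1,0,-1],[0,0,0]],[0.4,[-1,0,0],[0,0,0]],[0.4,[-1,0,0],[0,0,0]]])

```text
clock: 30.48
tcp_pos: [0.6207, 0.0707, 0.2097]
ee_rot: [0.631, 0.776, 0.002, 0.001]
force: [-0.4, -0.0, -0.5]
finger_gap: 0.0256
finger_force: 0.0
```

Call:
carry_out(deltas=[[0.4,[-1,0,0],[0,0,0]],[0.4,[-1,0,0],[0,0,0]],[0.4,[-1,0,0],[0,0,0]],[0.4,[-1,0,0],[0,0,0]],[0.4,[0,0,0],[0,0,0]]])

```text
clock: 30.9
tcp_pos: [0.6363, -0.0125, 0.2085]
ee_rot: [0.633, 0.774, -0.0, 0.002]
force: [-0.3, -0.0, 0.1]
finger_gap: 0.0257
finger_force: 0.0
```

Run:
```python
from h import *
st(); im=save("wrist","w5"); cv2.imwrite("pics/w5v.png",cv2.resize(im,(800,500),interpolation=cv2.INTER_CUBIC))
im=save("side","s5"); a=cv2.resize(im[285:365,310:400],(400,360)); b=cv2.resize(im[150:285,220:445],(400,240)) ; cv2.imwrite("pics/s5v.png",np.vstack([a,b]))
```

```text
30.9 [ 0.6363 -0.0125  0.2085] [[-0.198, 0.98, 0.002], [0.98, 0.198, -0.003], [-0.003, 0.002, -1.0]] [-0.3 -0.   0.1] 0.0257 [-0.54  0.55  0.71  1.66 -0.39  1.08  0.48]
```

View pics/w5v.png

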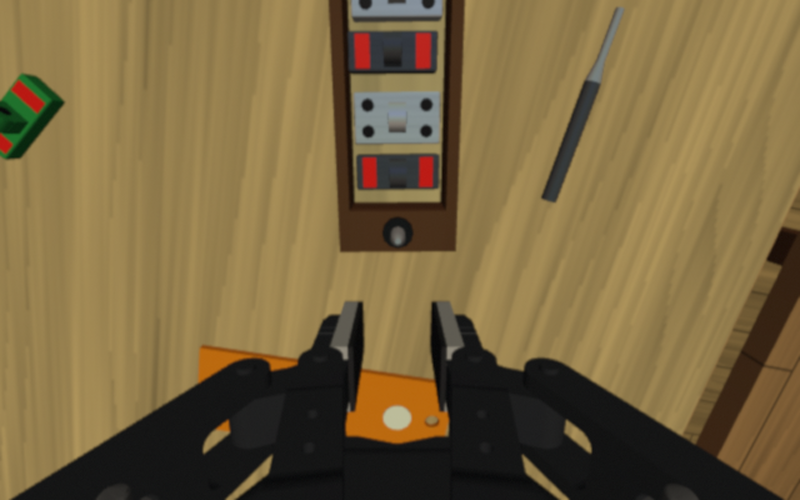

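View pics/s5v.png

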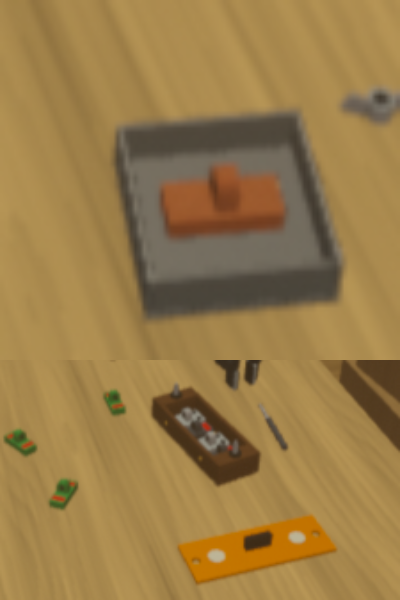

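All four parts lie flat across the case and the worn cleat is in the tray. Now measuring the cover from above.

Call:
carry_out(deltas=[[-0.2,[0,0,-0.4],[0,0,-0.967]],[-0.2,[0,0,-0.4],[0,0,-0.967]],[-0.2,[0,0,-0.4],[0,0,-0.967]],[-0.2,[0,0,-0.4],[0,0,-0.967]],[-0.2,[0,0,-0.4],[0,0,-0.967]]])

```text
clock: 31.42
tcp_pos: [0.6358, -0.0052, 0.2476]
ee_rot: [0.379, 0.925, 0.0, 0.0]
force: [-0.1, -0.3, -0.4]
finger_gap: 0.0514
finger_force: 0.0
```

Call:
carry_out(deltas=[[-0.2,[0,0,-0.4],[0,0,-0.967]],[-0.2,[0,0,-0.4],[0,0,-0.967]],[-0.2,[0,0,-0.4],[0,0,-0.967]],[-0.2,[0,0,-0.4],[0,0,-0.967]],[-0.2,[0,0,-0.4],[0,0,-0.967]]])

```text
clock: 31.83
tcp_pos: [0.6357, -0.0052, 0.2876]
ee_rot: [0.099, 0.995, 0.0, 0.0]
force: [0.6, 0.2, 0.3]
finger_gap: 0.0514
finger_force: 0.0
```

Call:
carry_out(deltas=[[-0.2,[0,0,0],[0,0,-0.967]],[-0.2,[0,0,0],[0,0,-0.967]],[-0.2,[-0.3,-1,0],[0,0,0]],[-0.2,[-0.3,-1,0],[0,0,0]],[-0.2,[-0.3,-1,0],[0,0,0]]])

```text
clock: 32.25
tcp_pos: [0.6557, -0.065, 0.2874]
ee_rot: [-0.015, 1.0, 0.0, 0.0]
force: [0.8, -0.5, -0.1]
finger_gap: 0.0513
finger_force: 0.0
```

Call:
carry_out(deltas=[[-0.2,[-0.3,-1,0],[0,0,0]],[-0.2,[-0.3,-1,0],[0,0,0]],[-0.2,[-0.3,-1,0],[0,0,0]],[-0.2,[-0.3,0,0],[0,0,0]],[-0.2,[0,0,0],[0,0,0]]])

```text
clock: 32.67
tcp_pos: [0.6817, -0.1256, 0.2867]
ee_rot: [-0.013, 1.0, -0.0, 0.0]
force: [0.0, 1.1, -0.0]
finger_gap: 0.0516
finger_force: 0.0
```

Run:
```python
from m import *
print("case edges/bush from w5")
c,s=np.cos(CY),np.sin(CY); Rm=np.array([[c,s],[-s,c]])
f=lambda l:[(a/1.25,b/1.25) for a,b in l]
p=px("w5",f([(330,0),(464,0),(456,250),(341,250),(398,232),(398,236)]),[.044]*4+[.05,.072])[:,:2]
print(((p-CC)@Rm.T).round(4).tolist())
st(); im=save("wrist","w6"); cv2.imwrite("pics/w6v.png",cv2.resize(im,(800,500),interpolation=cv2.INTER_CUBIC))
hsv=cv2.cvtColor(im,cv2.COLOR_BGR2HSV);H,S,V=cv2.split(hsv); m=((H>10)&(H<22)&(S>220)&(V>120)).astype(np.uint8)
n,l,t,ce=cv2.connectedComponentsWithStats(m); i=1+np.argmax(t[1:,4]); print(t[i])
cs,_=cv2.findContours((l==i).astype(np.uint8),cv2.RETR_EXTERNAL,cv2.CHAIN_APPROX_NONE); cnt=max(cs,key=len)[:,0]
P=px("w6",cnt,.006)[:,:2]; print(cv2.minAreaRect((P*1000).astype(np.float32)))
```

```text
case edges/bush from w5
[[-0.0413, 0.0447], [0.0411, 0.0443], [0.0419, -0.1156], [-0.0415, -0.1152], [-0.0001, -0.1006], [-0.0002, -0.098]]
32.67 [ 0.6817 -0.1256  0.2867] [[-1.0, -0.026, 0.0], [-0.026, 1.0, -0.0], [-0.0, -0.0, -1.0]] [ 0.   1.1 -0. ] 0.0516 [-0.16  0.53  0.43  1.39 -0.22  1.27  1.88]
[  219     0    79   195 11676]
((608.7216186523438, -193.11167907714844), (218.13345336914062, 81.7279281616211), 1.587807536125183)
```

View pics/w6v.png

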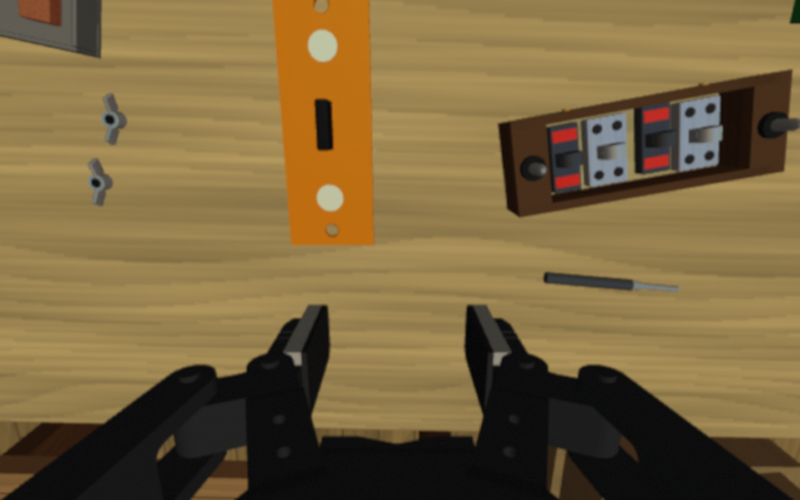

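Cover fully open to view (×1.25): press spots (322,46),(330,198), lower hole (332,230), rib base around (324,124); parts in the case lie flat.

Run:
```python
from m import *
im=cv2.imread("pics/w6.png"); hsv=cv2.cvtColor(im,cv2.COLOR_BGR2HSV)
m=((hsv[...,1]<90)&(hsv[...,2]>160)).astype(np.uint8); m[:,:230]=0; m[:,300:]=0; m[200:]=0
n,l,t,ce=cv2.connectedComponentsWithStats(m); g=[i for i in range(1,n) if t[i,4]>100]; print(t[g],ce[g])
P=px("w6",ce[g],.006)[:,:2]; print(P.round(4), P.mean(0), np.linalg.norm(P[1]-P[0]), np.degrees(np.arctan2(*(P[1]-P[0])[::-1])))
print(px("w6",[(332/1.25,230/1.25),(333/1.25,244/1.25)],.006).round(4))
c=P.mean(0); goto(*c,91.6,.042)
```

```text
[[247  24  23  25 456]
 [254 148  20  20 329]] [[257.67324561  36.01315789]
 [263.52279635 157.73556231]]
[[ 0.5353 -0.1954]
 [ 0.6715 -0.1915]] [ 0.60342442 -0.19347482] 0.13623614473750062 1.6254901603575649
[[ 0.7046 -0.1896  0.006 ]
 [ 0.7192 -0.1888  0.006 ]]
shift units [ 4.   -3.36 12.23] tcp [ 0.6815 -0.1243  0.2866] gap 0.0514 F [-0.3 -0.8 -0.3] t 32.7 q7 1.88
ydir now 91.58 tilt 0.04
turn z units -0.0 (tool z down)
```

Call:
carry_out(deltas=[[-0.2,[1,-0.84,0],[0,0,0]],[-0.2,[1,-0.84,0],[0,0,0]],[-0.2,[1,-0.84,0],[0,0,0]],[-0.2,[1,-0.84,0],[0,0,0]],[-0.2,[0,0,1],[0,0,0]]])

```text
clock: 33.13
tcp_pos: [0.6008, -0.1989, 0.271]
ee_rot: [-0.011, 1.0, -0.001, 0.003]
force: [1.3, -0.6, 1.0]
finger_gap: 0.0508
finger_force: 0.0
```

Call:
carry_out(deltas=[[-0.2,[0,0,1],[0,0,0]],[-0.2,[0,0,1],[0,0,0]],[-0.2,[0,0,1],[0,0,0]],[-0.2,[0,0,1],[0,0,0]],[-0.2,[0,0,1],[0,0,0]]])

```text
clock: 33.55
tcp_pos: [0.6032, -0.1924, 0.166]
ee_rot: [-0.015, 1.0, 0.001, 0.0]
force: [-0.7, 0.7, 0.5]
finger_gap: 0.0513
finger_force: 0.0
```

Call:
carry_out(deltas=[[-0.2,[0,0,1],[0,0,0]],[-0.2,[0,0,1],[0,0,0]],[-0.2,[0,0,1],[0,0,0]],[-0.2,[0,0,1],[0,0,0]],[-0.2,[0,0,0],[0,0,0]]])

```text
clock: 33.97
tcp_pos: [0.601, -0.1916, 0.083]
ee_rot: [-0.015, 1.0, 0.001, -0.003]
force: [-0.2, 0.1, -0.3]
finger_gap: 0.0514
finger_force: 0.0
```

Run:
```python
from h import *
goto(.6034,-.1930,91.6,.042)
```

```text
shift units [-0.13 -0.08  2.05] tcp [ 0.601  -0.1916  0.083 ] gap 0.0514 F [-0.2  0.1 -0.3] t 34.0 q7 2.08
ydir now 91.68 tilt 0.36
turn z units 0.01 (tool z down)
```

Call:
carry_out(deltas=[[-0.2,[-0.08,-0.06,0.7],[0,0,0]],[-0.2,[0,0,0.7],[0,0,0]],[-0.2,[0,0,0.6],[0,0,0]],[-0.2,[0,0,0],[0,0,0]],[-0.2,[0,0,0],[0,0,0]]])

```text
clock: 34.38
tcp_pos: [0.6041, -0.1959, 0.0458]
ee_rot: [-0.013, 1.0, 0.0, -0.001]
force: [0.3, -0.1, 0.3]
finger_gap: 0.0511
finger_force: 0.0
```

Run:
```python
from h import *
goto(.6034,-.1930,91.6,.042)
```

```text
shift units [0.03 0.15 0.19] tcp [ 0.6041 -0.1959  0.0458] gap 0.0511 F [ 0.3 -0.1  0.3] t 34.4 q7 2.1
ydir now 91.52 tilt 0.08
turn z units -0.01 (tool z down)
```

Call:
carry_out(deltas=[[-0.2,[0,0.13,0.12],[0,0,0]],[1,[0,0,0],[0,0,0]],[1,[0,0,0],[0,0,0]],[1,[0,0,0],[0,0,0]],[1,[0,0,0],[0,0,0]]])

```text
clock: 34.8
tcp_pos: [0.6049, -0.1936, 0.0448]
ee_rot: [-0.013, 1.0, -0.0, 0.001]
force: [-0.8, 0.6, 3.4]
finger_gap: 0.0101
finger_force: 60.5
```

Call:
carry_out(deltas=[[1,[0,0,0],[0,0,0]],[1,[0,0,0],[0,0,0]],[1,[0,0,0],[0,0,0]]])

```text
clock: 35.05
tcp_pos: [0.6049, -0.1937, 0.0448]
ee_rot: [-0.013, 1.0, -0.0, 0.001]
force: [-0.7, 0.2, 6.3]
finger_gap: 0.0103
finger_force: 60.8
```

Run:
```python
from h import *
goto(.6034,-.1930,91.6,.042)
```

```text
shift units [0.08 0.03 0.14] tcp [ 0.6049 -0.1937  0.0448] gap 0.0103 F [-0.7  0.2  6.3] t 35.0 q7 2.1
ydir now 91.51 tilt 0.06
turn z units -0.01 (tool z down)
```

Call:
carry_out(deltas=[[1,[0,0,-0.5],[0,0,0]],[1,[0,0,-1],[0,0,0]],[1,[0,0,-1],[0,0,0]],[1,[0,0,-1],[0,0,0]],[1,[0,0,-1],[0,0,0]]])

```text
clock: 35.47
tcp_pos: [0.6039, -0.1934, 0.1349]
ee_rot: [-0.013, 1.0, 0.0, -0.001]
force: [0.1, 1.2, -3.2]
finger_gap: 0.0098
finger_force: 59.6
```

Call:
carry_out(deltas=[[1,[0,0,-1],[0,0,0]],[1,[0,0,-1],[0,0,0]],[1,[0,0,-0.5],[0,0,0]],[1,[0,0,0],[0,0,0]],[1,[0,0,0],[0,0,0]]])

```text
clock: 35.88
tcp_pos: [0.6043, -0.1933, 0.1839]
ee_rot: [-0.013, 1.0, 0.0, 0.0]
force: [0.4, -0.1, -3.8]
finger_gap: 0.0104
finger_force: 59.7
```

Run:
```python
from h import *
goto(*CC,11.7,.2); im=save("wrist","w7"); cv2.imwrite("pics/w7v.png",cv2.resize(im[0:250],(800,312),interpolation=cv2.INTER_CUBIC))
```

```text
shift units [-0.94 14.19 -0.8 ] tcp [ 0.6043 -0.1933  0.1839] gap 0.0104 F [ 0.4 -0.1 -3.8] t 35.9 q7 2.04
ydir now 91.53 tilt 0.02
turn z units 11.61 (tool z down)
```

View pics/w7v.png

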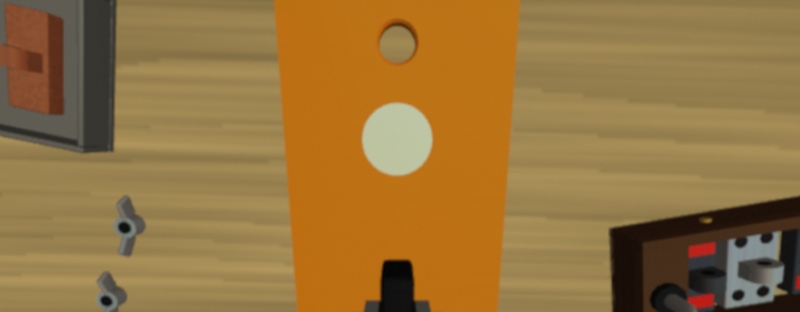

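Held cover is square to the gripper: hole at (397.5,42.5), spot (397,139), both on the centre line (×1.25).

Run:
```python
from h import *
s=readout.sense(); M=R.from_quat(s["ee_rot"]).as_matrix(); t=np.array(s["tcp_pos"])
for z in (.1441,.1451,.1461): print(((px("w7",[(397.5/1.25,42.5/1.25),(397/1.25,139/1.25)],z)-t)@M).round(4).tolist())
```

```text
[[0.1014, 0.0009, 0.0391], [0.0686, 0.0008, 0.039]]
[[0.1012, 0.0009, 0.0381], [0.0686, 0.0008, 0.038]]
[[0.101, 0.0009, 0.0371], [0.0686, 0.0008, 0.037]]
```

Call:
carry_out(deltas=[[1,[-0.06,0.94,-0.1],[0,0,0]],[1,[-0.06,0.94,-0.1],[0,0,0]],[1,[-0.06,0.94,-0.1],[0,0,0]],[1,[-0.06,0.94,-0.1],[0,0,0]],[1,[-0.06,0.94,-0.1],[0,0,0]]])

```text
clock: 36.35
tcp_pos: [0.607, -0.0983, 0.1922]
ee_rot: [-0.013, 1.0, 0.0, -0.002]
force: [-0.5, 0.2, -2.6]
finger_gap: 0.01
finger_force: 59.6
```

Call:
carry_out(deltas=[[1,[-0.06,0.94,-0.1],[0,0,0]],[1,[-0.06,0.94,-0.1],[0,0,0]],[1,[-0.06,0.94,-0.1],[0,0,0]],[1,[-0.06,0.94,0],[0,0,0]],[1,[-0.06,0.94,0],[0,0,0]]])

```text
clock: 36.77
tcp_pos: [0.6106, -0.0043, 0.1983]
ee_rot: [-0.013, 1.0, -0.0, -0.001]
force: [-0.6, 0.1, -3.0]
finger_gap: 0.0101
finger_force: 59.7
```

Call:
carry_out(deltas=[[1,[-0.06,0.94,0],[0,0,0]],[1,[-0.06,0.94,0],[0,0,0]],[1,[-0.06,0.94,0],[0,0,0]],[1,[-0.06,0.94,0],[0,0,0]],[1,[-0.06,0.94,0],[0,0,0]]])

```text
clock: 37.18
tcp_pos: [0.614, 0.0897, 0.1981]
ee_rot: [-0.013, 1.0, -0.0, -0.002]
force: [0.4, 0.9, -3.4]
finger_gap: 0.0097
finger_force: 59.7
```

Call:
carry_out(deltas=[[1,[0,0,0],[0,0,0.967]],[1,[0,0,0],[0,0,0.967]],[1,[0,0,0],[0,0,0.967]],[1,[0,0,0],[0,0,0.967]],[1,[0,0,0],[0,0,0.967]]])

```text
clock: 37.6
tcp_pos: [0.6141, 0.0888, 0.1982]
ee_rot: [0.276, 0.961, -0.001, -0.001]
force: [0.4, -0.2, -3.1]
finger_gap: 0.01
finger_force: 59.6
```

Call:
carry_out(deltas=[[1,[0,0,0],[0,0,0.967]],[1,[0,0,0],[0,0,0.967]],[1,[0,0,0],[0,0,0.967]],[1,[0,0,0],[0,0,0.967]],[1,[0,0,0],[0,0,0.967]]])

```text
clock: 38.02
tcp_pos: [0.6141, 0.0888, 0.1982]
ee_rot: [0.539, 0.842, -0.001, -0.001]
force: [-0.6, 1.3, -3.8]
finger_gap: 0.0101
finger_force: 59.6
```

Call:
carry_out(deltas=[[1,[0,0,0],[0,0,0.967]],[1,[0,0,0],[0,0,0.967]],[1,[0,0,0],[0,0,0]],[1,[0,0,0],[0,0,0]]])

```text
clock: 38.35
tcp_pos: [0.6143, 0.089, 0.1986]
ee_rot: [0.63, 0.777, -0.001, -0.0]
force: [0.5, 0.1, -3.6]
finger_gap: 0.0099
finger_force: 59.6
```

Run:
```python
from h import *
goto(*CC,11.7,.124)
```

```text
shift units [0.09 0.09 3.73] tcp [0.6143 0.089  0.1986] gap 0.0099 F [ 0.5  0.1 -3.6] t 38.4 q7 0.34
ydir now 11.95 tilt 0.15
turn z units 0.04 (tool z down)
```

Call:
carry_out(deltas=[[1,[0.09,0.09,0.8],[0,0,0.04]],[1,[0,0,1],[0,0,0]],[1,[0,0,1],[0,0,0]],[1,[0,0,0.9],[0,0,0]],[1,[0,0,0],[0,0,0]]])

```text
clock: 38.77
tcp_pos: [0.6138, 0.091, 0.122]
ee_rot: [0.631, 0.775, -0.003, -0.002]
force: [-0.9, 0.0, -3.0]
finger_gap: 0.0099
finger_force: 59.6
```

Call:
carry_out(deltas=[[1,[0,0,0],[0,0,0]],[1,[0,0,0],[0,0,0]]])

```text
clock: 38.93
tcp_pos: [0.6169, 0.0907, 0.1268]
ee_rot: [0.632, 0.775, 0.0, 0.0]
force: [0.5, -0.7, -3.2]
finger_gap: 0.0102
finger_force: 59.6
```

Run:
```python
from h import *
goto(*CC,11.7,.124); im=save("wrist","w8"); cv2.imwrite("pics/w8v.png",cv2.resize(im[0:130,240:400],(800,600),interpolation=cv2.INTER_CUBIC)[:, :])
```

```text
shift units [ 0.03 -0.07  0.14] tcp [0.6169 0.0907 0.1268] gap 0.0102 F [ 0.5 -0.7 -3.2] t 38.9 q7 0.39
ydir now 11.54 tilt 0.05
turn z units -0.02 (tool z down)
```

View pics/w8v.png

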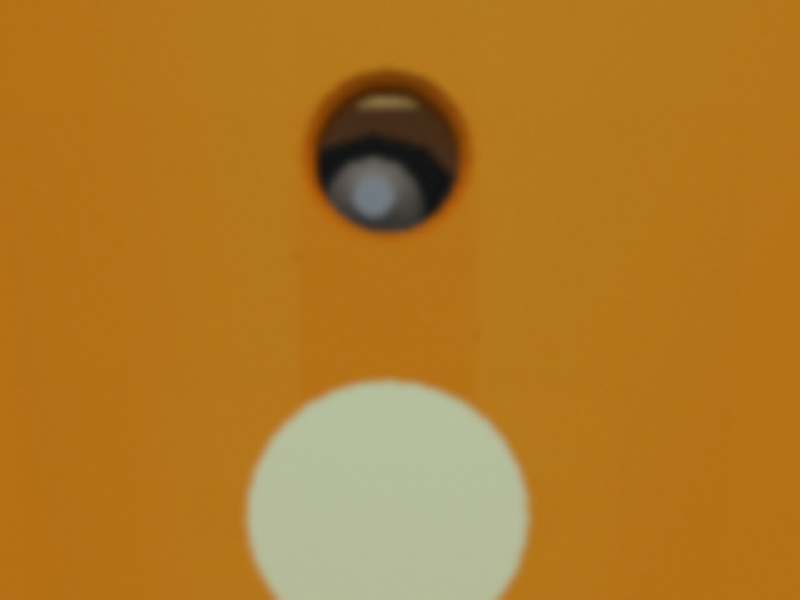

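Through the hole (crop centre (387,151)) the pin tip shows at (374,197).

Run:
```python
from h import *
s=readout.sense(); M=R.from_quat(s["ee_rot"]).as_matrix(); t=np.array(s["tcp_pos"])
p=(px("w8",[(240+387/5,151/4.615),(240+374/5,197/4.615)],[.0878,.072])-t)@M
print(p.round(4), (p[1]-p[0]).round(4)); goto(*CC,11.7,.124)
```

```text
[[ 0.1024 -0.0009  0.0395]
 [ 0.1012 -0.0022  0.0553]] [-0.0012 -0.0013  0.0158]
shift units [ 0.03 -0.08  0.16] tcp [0.6172 0.0908 0.1273] gap 0.0099 F [-0.1 -0.3 -2.8] t 39.0 q7 0.39
ydir now 11.51 tilt 0.09
turn z units -0.03 (tool z down)
```

Call:
carry_out(deltas=[[1,[-0.03,-0.07,0.15],[0,0,-0.03]],[1,[0,0,0.15],[0,0,0]],[1,[0,0,0],[0,0,0]],[1,[0,0,0],[0,0,0]],[1,[0,0,0],[0,0,0]]])

```text
clock: 39.4
tcp_pos: [0.6152, 0.0903, 0.1203]
ee_rot: [0.631, 0.775, 0.0, 0.0]
force: [0.5, -0.1, -3.7]
finger_gap: 0.0097
finger_force: 59.6
```

Run:
```python
from h import *
goto(*CC,11.7,.1)
im=save("wrist","w9"); h=cv2.cvtColor(im,cv2.COLOR_BGR2HSV)[0:70,290:345]
m=((h[...,1]<215)|(h[...,2]<105)).astype(np.uint8); n,l,t,ce=cv2.connectedComponentsWithStats(m); print([(t[i].tolist(),(ce[i]+[290,0]).round(1).tolist()) for i in range(1,n) if t[i,4]>40])
cv2.imwrite("pics/w9v.png",cv2.resize(im[0:65,280:360],(800,600),interpolation=cv2.INTER_CUBIC))
```

```text
shift units [0.03 0.02 1.01] tcp [0.6152 0.0903 0.1203] gap 0.0097 F [ 0.5 -0.1 -3.7] t 39.4 q7 0.39
ydir now 11.68 tilt 0.02
turn z units -0.0 (tool z down)
[([0, 0, 55, 57, 938], [323.7, 12.7]), ([13, 18, 29, 33, 763], [317.0, 34.1])]
```

View pics/w9v.png

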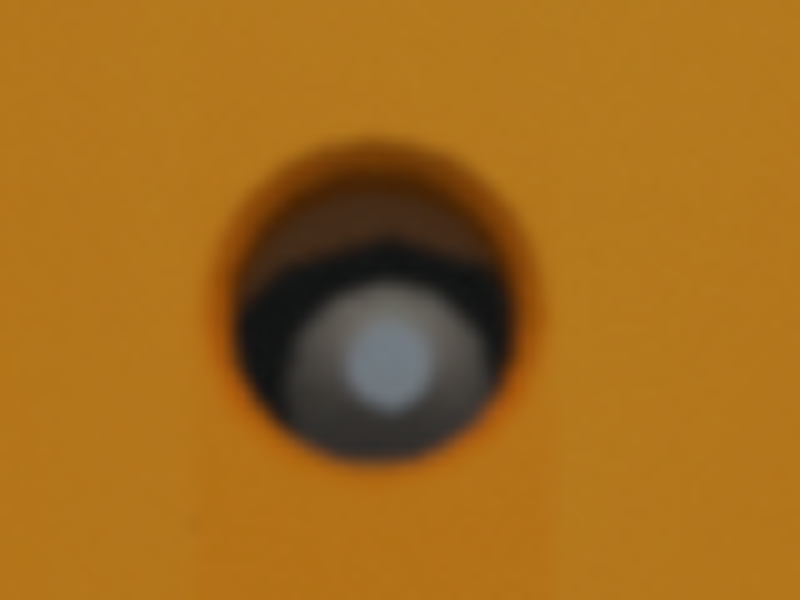

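Pin tip now at (388,365) in the crop, hole centre (375,300).

Run:
```python
from h import *
s=readout.sense(); M=R.from_quat(s["ee_rot"]).as_matrix(); t=np.array(s["tcp_pos"])
p=(px("w9",[(280+37.5,300/9.23),(280+38.8,365/9.23)],[.0815,.072])-t)@M
print(p.round(4), (p[1]-p[0]).round(4))
```

```text
[[ 1.025e-01 -6.000e-04  3.880e-02]
 [ 1.014e-01  1.000e-04  4.830e-02]] [-0.001   0.0006  0.0095]
```

Call:
carry_out(deltas=[[1,[-0.03,0.03,0.2],[0,0,0]],[1,[0,0,0.2],[0,0,0]],[1,[0,0,0.2],[0,0,0]],[1,[0,0,0],[0,0,0]],[1,[0,0,0],[0,0,0]]])

```text
clock: 39.87
tcp_pos: [0.6155, 0.0896, 0.1075]
ee_rot: [0.632, 0.775, -0.0, -0.0]
force: [0.2, -0.8, -3.2]
finger_gap: 0.0104
finger_force: 59.6
```

Run:
```python
from h import *
goto(*CC,11.7,.095)
```

```text
shift units [0.07 0.01 0.63] tcp [0.6155 0.0896 0.1075] gap 0.0104 F [ 0.2 -0.8 -3.2] t 39.9 q7 0.4
ydir now 11.67 tilt 0.06
turn z units -0.01 (tool z down)
```

Call:
carry_out(deltas=[[1,[0,0,0.2],[0,0,0]],[1,[0,0,0.2],[0,0,0]],[1,[0,0,0.12],[0,0,0]],[1,[0,0,0],[0,0,0]],[1,[0,0,0],[0,0,0]]])

```text
clock: 40.28
tcp_pos: [0.6157, 0.0897, 0.0974]
ee_rot: [0.632, 0.775, -0.0, -0.0]
force: [-0.1, 0.4, -3.2]
finger_gap: 0.0101
finger_force: 59.6
```

Run:
```python
from h import *
goto(*CC,11.7,.095)
```

```text
shift units [0.07 0.   0.12] tcp [0.6157 0.0897 0.0974] gap 0.0101 F [-0.1  0.4 -3.2] t 40.3 q7 0.41
ydir now 11.67 tilt 0.03
turn z units -0.0 (tool z down)
```

Call:
carry_out(deltas=[[0.2,[0,0,0],[0,0,0]],[0.2,[0,0,0],[0,0,0]],[0.2,[0,0,0],[0,0,0]],[0.2,[0,0,-0.5],[0,0,0]],[0.2,[0,0,-1],[0,0,0]]])

```text
clock: 40.7
tcp_pos: [0.6146, 0.0897, 0.1268]
ee_rot: [0.632, 0.775, -0.001, -0.001]
force: [0.4, -0.6, -0.4]
finger_gap: 0.0343
finger_force: 0.0
```

Call:
carry_out(deltas=[[0.2,[0,0,-1],[0,0,0]],[1,[0.86,0,0],[0,0,0]],[1,[0.86,0,0],[0,0,0]],[1,[0.86,0,0],[0,0,0]],[1,[0.86,0,0],[0,0,0]]])

```text
clock: 41.12
tcp_pos: [0.6021, 0.1578, 0.149]
ee_rot: [0.632, 0.775, 0.001, 0.0]
force: [-0.9, 0.2, 0.1]
finger_gap: 0.0
finger_force: 0.0
```

Call:
carry_out(deltas=[[1,[0,0,0],[0,0,0]],[1,[0,0,0],[0,0,0]],[1,[0,0,0],[0,0,0]]])

```text
clock: 41.37
tcp_pos: [0.6023, 0.1562, 0.1484]
ee_rot: [0.632, 0.775, 0.0, 0.0]
force: [0.1, 0.0, 0.3]
finger_gap: 0.0001
finger_force: 0.0
```

Run:
```python
from h import *
goto(*case(0,.068),11.7,.095)
im=save("wrist","w10"); save("side","s10")
hsv=cv2.cvtColor(im,cv2.COLOR_BGR2HSV); m=((hsv[...,1]<110)&(hsv[...,2]>140)).astype(np.uint8); n,l,t,ce=cv2.connectedComponentsWithStats(m)
for i in range(1,n):
    if t[i,4]>150: print(t[i].tolist(),px("w10",[ce[i]],.056).round(4))
print(case(0,.068),case(0,-.068))
a=cv2.resize(im,(600,375)); b=cv2.resize(cv2.imread("pics/s10.png")[150:230,290:400],(600,225)); cv2.imwrite("pics/w10v.png",np.vstack([a,b]))
```

```text
shift units [ 0.08 -0.01  2.67] tcp [0.6023 0.1562 0.1484] gap 0.0001 F [0.1 0.  0.3] t 41.4 q7 0.26
ydir now 11.64 tilt 0.05
turn z units -0.01 (tool z down)
[298, 196, 38, 36, 1084] [[0.601  0.1571 0.056 ]]
[0.60171046 0.15758715] [0.62928954 0.02441285]
```

View pics/w10v.png

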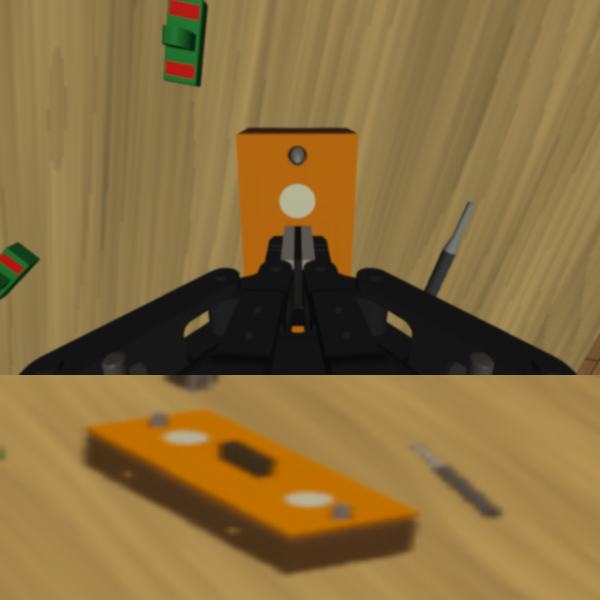

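Cover sits on both pins. Now pressing the first end, closed fingers over the white spot.

Call:
carry_out(deltas=[[1,[0.06,0,0.9],[0,0,0]],[1,[0,0,0.9],[0,0,0]],[1,[0,0,0.8],[0,0,0]],[1,[0,0,0],[0,0,0]],[1,[0,0,0.15],[0,0,0]]])

```text
clock: 41.88
tcp_pos: [0.6019, 0.157, 0.0928]
ee_rot: [0.632, 0.775, -0.0, 0.0]
force: [-0.2, -0.9, 1.1]
finger_gap: -0.0003
finger_force: 0.0
```

Call:
carry_out(deltas=[[1,[0,0,0.15],[0,0,0]],[1,[0,0,0],[0,0,0]]])

```text
clock: 42.05
tcp_pos: [0.6021, 0.1579, 0.0901]
ee_rot: [0.632, 0.775, 0.0, 0.0]
force: [-0.2, 0.3, 0.2]
finger_gap: -0.0004
finger_force: 0.0
```

Call:
carry_out(deltas=[[1,[0,0,0.15],[0,0,0]],[1,[0,0,0],[0,0,0]]])

```text
clock: 42.22
tcp_pos: [0.6019, 0.1583, 0.0869]
ee_rot: [0.632, 0.775, 0.0, 0.0]
force: [0.4, 0.4, 1.0]
finger_gap: 0.0002
finger_force: 0.0
```

Call:
carry_out(deltas=[[1,[0,0,0.15],[0,0,0]],[1,[0,0,0],[0,0,0]]])

```text
clock: 42.38
tcp_pos: [0.6016, 0.1584, 0.0835]
ee_rot: [0.631, 0.775, -0.0, -0.0]
force: [-0.5, 0.1, -0.1]
finger_gap: 0.0001
finger_force: 0.0
```

Call:
carry_out(deltas=[[1,[0,0,0.1],[0,0,0]],[1,[0,0,0],[0,0,0]]])

```text
clock: 42.55
tcp_pos: [0.6016, 0.1583, 0.0814]
ee_rot: [0.632, 0.775, -0.0, -0.0]
force: [-0.4, 0.7, 0.4]
finger_gap: 0.0
finger_force: 0.0
```

Call:
carry_out(deltas=[[1,[0,0,0.1],[0,0,0]],[1,[0,0,0],[0,0,0]]])

```text
clock: 42.72
tcp_pos: [0.6018, 0.1583, 0.0797]
ee_rot: [0.632, 0.775, 0.0, -0.0]
force: [0.2, 0.9, 1.3]
finger_gap: 0.0001
finger_force: 0.5
```

Call:
carry_out(deltas=[[1,[0,0,0.1],[0,0,0]],[1,[0,0,0],[0,0,0]]])

```text
clock: 42.88
tcp_pos: [0.6018, 0.1584, 0.0779]
ee_rot: [0.632, 0.775, 0.0, -0.0]
force: [-1.1, 0.0, 3.5]
finger_gap: 0.0004
finger_force: 1.5
```

Call:
carry_out(deltas=[[1,[0,0,0.1],[0,0,0]],[1,[0,0,0],[0,0,0]]])

```text
clock: 43.05
tcp_pos: [0.6018, 0.1584, 0.0763]
ee_rot: [0.632, 0.775, 0.0, -0.0]
force: [-2.2, -0.1, 6.6]
finger_gap: 0.0001
finger_force: 3.2
```

Call:
carry_out(deltas=[[1,[0,0,0.1],[0,0,0]],[1,[0,0,0],[0,0,0]]])

```text
clock: 43.22
tcp_pos: [0.6019, 0.1582, 0.0751]
ee_rot: [0.632, 0.775, 0.001, -0.0]
force: [-5.5, -0.8, 15.1]
finger_gap: 0.0002
finger_force: 7.7
```

Call:
carry_out(deltas=[[1,[0,0,0.08],[0,0,0]],[1,[0,0,0],[0,0,0]]])

```text
clock: 43.38
tcp_pos: [0.602, 0.1582, 0.0751]
ee_rot: [0.632, 0.775, 0.001, -0.001]
force: [-10.5, -1.3, 29.4]
finger_gap: 0.0001
finger_force: 14.9
```

First end is home (hard stop at TCP z 0.0751). Now the other end.

Call:
carry_out(deltas=[[1,[0,0,-1],[0,0,0]],[1,[0,0,-1],[0,0,0]],[1,[0,0,-1],[0,0,0]],[1,[-0.85,0,0],[0,0,0]],[1,[-0.85,0,0],[0,0,0]]])

```text
clock: 43.8
tcp_pos: [0.6092, 0.1261, 0.1332]
ee_rot: [0.631, 0.776, 0.001, 0.0]
force: [0.1, -0.9, -0.6]
finger_gap: -0.0005
finger_force: 0.0
```

Call:
carry_out(deltas=[[1,[-0.85,0,0],[0,0,0]],[1,[-0.85,0,0],[0,0,0]],[1,[-0.85,0,0],[0,0,0]],[1,[-0.85,0,0],[0,0,0]],[1,[-0.85,0,0],[0,0,0]]])

```text
clock: 44.22
tcp_pos: [0.6258, 0.0409, 0.1319]
ee_rot: [0.632, 0.775, -0.0, -0.0]
force: [0.3, 0.6, 0.4]
finger_gap: 0.0002
finger_force: 0.0
```

Call:
carry_out(deltas=[[1,[-0.85,0,0],[0,0,0]],[1,[0,0,0],[0,0,0]],[1,[0,0,0],[0,0,0]]])

```text
clock: 44.47
tcp_pos: [0.6292, 0.0239, 0.1319]
ee_rot: [0.632, 0.775, -0.0, 0.0]
force: [1.0, 0.6, 0.2]
finger_gap: 0.0001
finger_force: 0.0
```

Run:
```python
from h import *
goto(*case(0,-.068),11.7,.084)
```

```text
shift units [0.02 0.01 2.4 ] tcp [0.6292 0.0239 0.1319] gap 0.0001 F [1.  0.6 0.2] t 44.5 q7 0.49
ydir now 11.54 tilt 0.02
turn z units -0.02 (tool z down)
```

Call:
carry_out(deltas=[[1,[0.02,0,0.8],[0,0,0]],[1,[0,0,0.8],[0,0,0]],[1,[0,0,0.6],[0,0,0]],[1,[0,0,0],[0,0,0]],[1,[0,0,0],[0,0,0]]])

```text
clock: 44.88
tcp_pos: [0.6286, 0.0263, 0.0875]
ee_rot: [0.631, 0.776, -0.001, -0.001]
force: [0.1, 0.3, -0.1]
finger_gap: 0.0003
finger_force: 0.0
```

Call:
carry_out(deltas=[[1,[0,0,0.1],[0,0,0]],[1,[0,0,0.1],[0,0,0]],[1,[0,0,0],[0,0,0]]])

```text
clock: 45.13
tcp_pos: [0.6293, 0.0256, 0.0844]
ee_rot: [0.632, 0.775, 0.0, 0.0]
force: [0.1, 0.4, -0.2]
finger_gap: 0.0
finger_force: 0.0
```

Call:
carry_out(deltas=[[1,[0,0,0.1],[0,0,0]],[1,[0,0,0],[0,0,0]]])

```text
clock: 45.3
tcp_pos: [0.6291, 0.0255, 0.0821]
ee_rot: [0.632, 0.775, 0.0, 0.0]
force: [-0.3, -0.1, -0.9]
finger_gap: -0.0002
finger_force: 0.0
```

Call:
carry_out(deltas=[[1,[0,0,0.1],[0,0,0]],[1,[0,0,0],[0,0,0]]])

```text
clock: 45.47
tcp_pos: [0.629, 0.0255, 0.0799]
ee_rot: [0.632, 0.775, -0.0, -0.0]
force: [-0.0, 0.2, 0.4]
finger_gap: 0.0002
finger_force: 0.0
```

Call:
carry_out(deltas=[[1,[0,0,0.1],[0,0,0]],[1,[0,0,0],[0,0,0]]])

```text
clock: 45.63
tcp_pos: [0.629, 0.0255, 0.0777]
ee_rot: [0.632, 0.775, -0.0, -0.0]
force: [0.1, -0.0, 0.2]
finger_gap: 0.0001
finger_force: 0.0
```

Call:
carry_out(deltas=[[1,[0,0,0.1],[0,0,0]],[1,[0,0,0],[0,0,0]]])

```text
clock: 45.8
tcp_pos: [0.6289, 0.0255, 0.0757]
ee_rot: [0.632, 0.775, -0.0, -0.0]
force: [-0.1, 0.6, -0.0]
finger_gap: -0.0002
finger_force: 0.0
```

Call:
carry_out(deltas=[[1,[0,0,0.1],[0,0,0]],[1,[0,0,0],[0,0,0]]])

```text
clock: 45.97
tcp_pos: [0.6292, 0.0254, 0.0752]
ee_rot: [0.632, 0.775, 0.0, -0.0]
force: [-4.4, 0.1, 10.8]
finger_gap: 0.0003
finger_force: 5.6
```

Call:
carry_out(deltas=[[1,[0,0,0.07],[0,0,0]],[1,[0,0,0],[0,0,0]]])

```text
clock: 46.13
tcp_pos: [0.6293, 0.0254, 0.0751]
ee_rot: [0.632, 0.775, 0.001, -0.0]
force: [-7.8, 0.3, 22.8]
finger_gap: 0.0001
finger_force: 11.6
```

Both ends stop at the same height (0.0751). Quick touch check of the first end again.

Call:
carry_out(deltas=[[1,[0,0,-1],[0,0,0]],[1,[0,0,-1],[0,0,0]],[1,[0,0,-1],[0,0,0]],[1,[0.85,0,0],[0,0,0]],[1,[0.85,0,0],[0,0,0]]])

```text
clock: 46.55
tcp_pos: [0.6232, 0.0577, 0.1344]
ee_rot: [0.633, 0.774, 0.001, 0.001]
force: [-0.6, 1.2, -1.0]
finger_gap: -0.0002
finger_force: 0.0
```

Call:
carry_out(deltas=[[1,[0.85,0,0],[0,0,0]],[1,[0.85,0,0],[0,0,0]],[1,[0.85,0,0],[0,0,0]],[1,[0.85,0,0],[0,0,0]],[1,[0.85,0,0],[0,0,0]]])

```text
clock: 46.97
tcp_pos: [0.6048, 0.1428, 0.1327]
ee_rot: [0.632, 0.775, 0.0, -0.0]
force: [1.3, -1.0, -0.4]
finger_gap: -0.0001
finger_force: 0.0
```

Call:
carry_out(deltas=[[1,[0.75,0,0],[0,0,0]],[1,[0,0,0.8],[0,0,0]],[1,[0,0,0.8],[0,0,0]],[1,[0,0,0.6],[0,0,0]],[1,[0,0,0],[0,0,0]]])

```text
clock: 47.38
tcp_pos: [0.6005, 0.1565, 0.0862]
ee_rot: [0.632, 0.775, -0.002, -0.001]
force: [-0.0, -0.0, -0.4]
finger_gap: 0.0003
finger_force: 0.0
```

Call:
carry_out(deltas=[[1,[0,0,0.1],[0,0,0]],[1,[0,0,0.1],[0,0,0]],[1,[0,0,0],[0,0,0]]])

```text
clock: 47.63
tcp_pos: [0.6024, 0.1564, 0.0851]
ee_rot: [0.632, 0.775, 0.0, 0.0]
force: [0.8, -0.1, 0.8]
finger_gap: -0.0
finger_force: 0.0
```

Call:
carry_out(deltas=[[1,[0,0,0.1],[0,0,0]],[1,[0,0,0],[0,0,0]]])

```text
clock: 47.8
tcp_pos: [0.6022, 0.1567, 0.0829]
ee_rot: [0.632, 0.775, 0.0, 0.0]
force: [-0.3, -1.0, 0.7]
finger_gap: -0.0003
finger_force: 0.0
```

Call:
carry_out(deltas=[[1,[0,0,0.1],[0,0,0]],[1,[0,0,0.1],[0,0,0]],[1,[0,0,0],[0,0,0]]])

```text
clock: 48.05
tcp_pos: [0.6018, 0.1567, 0.0784]
ee_rot: [0.632, 0.775, -0.0, -0.0]
force: [0.4, -1.6, -0.3]
finger_gap: -0.0002
finger_force: 0.0
```

Call:
carry_out(deltas=[[1,[0,0,0.1],[0,0,0]],[1,[0,0,0],[0,0,0]]])

```text
clock: 48.22
tcp_pos: [0.6018, 0.1567, 0.0764]
ee_rot: [0.632, 0.775, -0.0, -0.0]
force: [-0.0, -1.1, 0.0]
finger_gap: 0.0
finger_force: 0.0
```

Call:
carry_out(deltas=[[1,[0,0,0.1],[0,0,0]],[1,[0,0,0],[0,0,0]]])

```text
clock: 48.38
tcp_pos: [0.6022, 0.1567, 0.0752]
ee_rot: [0.632, 0.775, 0.0, -0.0]
force: [-1.7, 1.0, 5.8]
finger_gap: -0.0001
finger_force: 3.0
```

Call:
carry_out(deltas=[[1,[0,0,0.08],[0,0,0]],[1,[0,0,0],[0,0,0]]])

```text
clock: 48.55
tcp_pos: [0.6023, 0.1567, 0.0751]
ee_rot: [0.632, 0.775, 0.001, -0.0]
force: [-7.5, -1.1, 20.3]
finger_gap: -0.0003
finger_force: 9.9
```

Both ends are flush. Backing off and handing in.

Call:
carry_out(deltas=[[1,[0,0,-1],[0,0,0]],[1,[0,0,-1],[0,0,0]],[1,[0,0,-1],[0,0,0]],[1,[0,0,-1],[0,0,0]],[1,[0,0,-1],[0,0,0]]])

```text
clock: 48.97
tcp_pos: [0.6019, 0.1566, 0.174]
ee_rot: [0.632, 0.775, -0.0, -0.0]
force: [1.3, 0.6, -0.2]
finger_gap: 0.0001
finger_force: 0.0
```

Call:
carry_out(deltas=[[1,[0,0,-1],[0,0,0]],[1,[0,0,0],[0,0,0]],[1,[0,0,0],[0,0,0]],[1,[0,0,0],[0,0,0]]])

```text
clock: 49.3
tcp_pos: [0.6016, 0.1568, 0.1924]
ee_rot: [0.631, 0.775, -0.0, -0.0]
force: [-0.1, 0.2, -0.3]
finger_gap: -0.0003
finger_force: 0.0
```

Run:
```python
from h import *
st(); print(r.finish_job())
```

```text
49.3 [0.6016 0.1568 0.1924] [[-0.203, 0.979, -0.001], [0.979, 0.203, 0.0], [0.0, -0.001, -1.0]] [-0.1  0.2 -0.3] -0.0003 [-0.84  0.55  0.73  1.71 -0.41  1.04  0.23]
the job is handed in; nothing more can be done
None
```

The job is handed in at 49.3 s, with no verdict returned: the worn cleat is in the scrap tray, the two hinge blocks and two cleats found on the bench lie flat in the case, and both ends of the cover stopped hard at the same height under 20–30 N; I could not read the bush depths directly.

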